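Reload turned parts into the inspection carrier, last made first

TASK

Four turned metal parts stand in the cups of the goods-in rail in the order they were made. Move them all to the empty wooden carrier, one per compartment, in the reverse order: the part nearest the rail's carrying loop goes to the compartment farthest from the carrier's carrying loop, the next one to the next compartment, and so on, so that the part farthest from the rail's loop ends nearest the carrier's loop. Set each part down upright on the compartment's floor rather than dropping it, and leave the tape, the spanner and the can where they are.

Things in the scene. Friction and masses are not known exactly. Their poses are not given: they have to be found in the camera images.
- bush: loose bare aluminium flanged bush, standing: round flange 52 mm across and 10 mm high at the foot, above it a barrel 40 mm across up to 52 mm, with an 28 mm bore open at the top. 0.13 kg. Origin: centre of its underside, z up along its axis.
- hex: loose bare aluminium hexagonal coupling nut, standing on a hexagonal end: 45 mm high, 44 mm across flats (50.8 mm across corners), dark round hole mark on top. 0.2 kg. Origin: centre of its underside, z up; two flats face its own +y and -y (a grasp along its y axis holds those flats).
- shaft: loose bare aluminium stepped shaft, standing: foot 50 mm across and 22 mm high, above it a thin spindle 22 mm across up to 72 mm. 0.17 kg. Origin: centre of its underside, z up along its axis.
- spool: loose bare aluminium spool, standing: two equal round flanges 50 mm across and 12 mm thick at foot and top, waist 32 mm across between, 50 mm high. 0.18 kg. Origin: centre of its underside, z up along its axis.
- cup_bush: the black plastic open-topped square cup, 74 x 74 mm, 18 mm high, walls and floor 3 mm, fixed on the goods-in rail, in which the flanged bush stands at the start. Origin: centre of its underside; axes parallel to the rail's. The four cups look alike; their order along the rail changes from run to run; they stay where they are.
- cup_hex: the black plastic open-topped square cup, 74 x 74 mm, 18 mm high, walls and floor 3 mm, fixed on the goods-in rail, in which the hexagonal nut stands at the start. Origin: centre of its underside; axes parallel to the rail's. The four cups look alike; their order along the rail changes from run to run; they stay where they are.
- cup_shaft: the black plastic open-topped square cup, 74 x 74 mm, 18 mm high, walls and floor 3 mm, fixed on the goods-in rail, in which the stepped shaft stands at the start. Origin: centre of its underside; axes parallel to the rail's. The four cups look alike; their order along the rail changes from run to run; they stay where they are.
- cup_spool: the black plastic open-topped square cup, 74 x 74 mm, 18 mm high, walls and floor 3 mm, fixed on the goods-in rail, in which the spool stands at the start. Origin: centre of its underside; axes parallel to the rail's. The four cups look alike; their order along the rail changes from run to run; they stay where they are.
- goods_in_rail: the goods-in rack, fixed: a flat aluminium rail 312 x 86 mm, 5 mm thick, carrying the four cups in one row along its x axis, cup centres at x = -114, -38, +38 and +114 mm; the parts' feet are 8 mm above the table. A white steel carrying loop, 56 x 34 mm, sticks out level at its +x end. Origin: centre of its underside.
- carrier: the carrier, fixed, empty at first: wooden tray 308 x 80 mm, 22 mm high, walls, dividers and floor 4 mm, with four open compartments (72 x 72 mm inside) in a row along its x axis, centres at x = -114, -38, 38, 114 mm, y = 0. A part in it has its foot 4 mm above the table. A white steel carrying loop, 56 x 34 mm, sticks out level at its +x end. Origin: centre of its underside.
- tape: bystander: roll of blue tape lying flat, 84 mm across, 24 mm high, far to the left. Origin: centre of its underside.
- spanner: bystander: steel spanner, 170 mm long, lying beyond the racks. Origin: its underside, near the middle.
- oilcan: bystander: closed can, 60 mm across, 100 mm high, standing far to the right. Origin: centre of its underside.
Things that resemble listed ones, but are neither listed nor needed, are in the scene too. Leave any purple look-alike of the hex alone. Leave any yellow look-alike of the spool alone.

How it is judged:
At the end, for the whole second after the job is handed in: Each part stands upright (within 0.1 rad), at rest, on the floor of its own compartment (foot 0 to 8 mm above the carrier's underside, axis within 16 mm of the compartment's centre along and across the row); the part whose cup is at x on the rail stands at -x on the carrier (((x of cup_bush in the frame of goods_in_rail between -0.134 and -0.094 m and x of bush in the frame of carrier between 0.098 and 0.13 m) or (x of cup_bush in the frame of goods_in_rail between -0.058 and -0.018 m and x of bush in the frame of carrier between 0.022 and 0.054 m) or (x of cup_bush in the frame of goods_in_rail between 0.018 and 0.058 m and x of bush in the frame of carrier between -0.054 and -0.022 m) or (x of cup_bush in the frame of goods_in_rail between 0.094 and 0.134 m and x of bush in the frame of carrier between -0.13 and -0.098 m)) and y of bush in the frame of carrier between -0.016 and 0.016 m and z of bush in the frame of carrier between 0 and 0.008 m and angle between each of bush, hex, shaft, spool's own z axis and vertical below 0.1 rad and linear speed of each of bush, hex, shaft, spool below 0.02 m/s and ((x of cup_hex in the frame of goods_in_rail between -0.134 and -0.094 m and x of hex in the frame of carrier between 0.098 and 0.13 m) or (x of cup_hex in the frame of goods_in_rail between -0.058 and -0.018 m and x of hex in the frame of carrier between 0.022 and 0.054 m) or (x of cup_hex in the frame of goods_in_rail between 0.018 and 0.058 m and x of hex in the frame of carrier between -0.054 and -0.022 m) or (x of cup_hex in the frame of goods_in_rail between 0.094 and 0.134 m and x of hex in the frame of carrier between -0.13 and -0.098 m)) and y of hex in the frame of carrier between -0.016 and 0.016 m and z of hex in the frame of carrier between 0 and 0.008 m and ((x of cup_shaft in the frame of goods_in_rail between -0.134 and -0.094 m and x of shaft in the frame of carrier between 0.098 and 0.13 m) or (x of cup_shaft in the frame of goods_in_rail between -0.058 and -0.018 m and x of shaft in the frame of carrier between 0.022 and 0.054 m) or (x of cup_shaft in the frame of goods_in_rail between 0.018 and 0.058 m and x of shaft in the frame of carrier between -0.054 and -0.022 m) or (x of cup_shaft in the frame of goods_in_rail between 0.094 and 0.134 m and x of shaft in the frame of carrier between -0.13 and -0.098 m)) and y of shaft in the frame of carrier between -0.016 and 0.016 m and z of shaft in the frame of carrier between 0 and 0.008 m and ((x of cup_spool in the frame of goods_in_rail between -0.134 and -0.094 m and x of spool in the frame of carrier between 0.098 and 0.13 m) or (x of cup_spool in the frame of goods_in_rail between -0.058 and -0.018 m and x of spool in the frame of carrier between 0.022 and 0.054 m) or (x of cup_spool in the frame of goods_in_rail between 0.018 and 0.058 m and x of spool in the frame of carrier between -0.054 and -0.022 m) or (x of cup_spool in the frame of goods_in_rail between 0.094 and 0.134 m and x of spool in the frame of carrier between -0.13 and -0.098 m)) and y of spool in the frame of carrier between -0.016 and 0.016 m and z of spool in the frame of carrier between 0 and 0.008 m); the robot touches nothing.
It fails at once if a part is let go in the air, with its foot more than 40 mm above the table ((height (world z) of bush above 0.04 m and contact force between the fingers and bush below 0.02 N) or (height (world z) of hex above 0.04 m and contact force between the fingers and hex below 0.02 N) or (height (world z) of shaft above 0.04 m and contact force between the fingers and shaft below 0.02 N) or (height (world z) of spool above 0.04 m and contact force between the fingers and spool below 0.02 N)).
It fails at once if the tape, the spanner or the can is moved more than 30 mm (distance of any of tape, spanner, oilcan from where it was at the start of the episode above 0.03 m).
It also fails if it takes over 128 s, if anything falls off the work surface, if the arm or the gripper's body presses on something with over 40 N, if the wrist force passes 120 N, or if a joint passes its speed limit or range.

ROBOT

A 6-joint arm with a two-finger parallel gripper is mounted at the origin on the work surface. World frame = base frame: x ahead of the robot, y to its left, z up, the work surface at z = 0. Lengths are in m, angles in rad, forces in N, time in s.
With the tool pointing down it reaches from about 0.3 to 0.875 m from the base axis. Payload 6.4 kg.
Tool frame: the origin (TCP) lies between the finger pads; the fingertips stand ctrl.tip_reach ahead of it and the grasp point (between the pads) lies 11 mm behind it (ctrl.tip_reach is the distance from the TCP to the fingertips, in m); z points along the fingers, x is the direction in which the jaws open and shut, and the axes are right-handed (so a half turn about z gives the same grasp; the last joint's range is limited). The gripper opens to 85 mm and grips with 20 to 120 N. Pads are 22 mm wide; open, the fingers measure 114 mm over their backs; the gripper's body (76 mm by 85 mm) begins 54 mm behind the grasp point. The pads swing forward as they close: fully open they stand 13 mm farther back than shut.
Start: joints at [1.038, 0.181, 1.607, -0, 1.354, -0.206], TCP at [0.185, 0.545, 0.239] pointing down, gripper open.
Joint ranges: [-2.99, 2.99], [-0.89, 2.07], [0.3, 2.58], [-1.14, 4.28], [0, 2.63], [-3.12, 3.12]. Speed limits (rad/s): [2.57, 2.57, 3.01, 3.14, 3.14, 3.14].

INTERFACE

Orientations are given as a unit quaternion [w, x, y, z].
In Python, from bench import telemetry, viewer, ticket, nets, ctrl gives the robot as it stands.
- The arm moves only by the tool step_arm, never from a script. Its argument "plan" is a list of rows, each a list of 2 entries, a list of its own where there are three numbers: the shift along the tool's x, y, z in m, then the turn, a rotation vector about the tool's x, y, z in degrees. A call has 1 to 5 rows; each row is the pose to reach, as a shift and turn from the pose commanded when the call began, along the tool's axes at that moment; what a row does not reach only later rows make up. A row lasts 1/10 s, in which the tool goes at most 50 mm and 8.59 degrees, less where a joint would pass 70% of its speed; a pose out of reach is approached as far as the arm can. A call with a gripper value outside its range is refused whole. "fingers" is the opening in per cent of the stroke, from 0 (shut) to 100 (fully open), set as the call begins (left out, the last holds). The fingers move at their own pace and stop on an object; the grip force is fixed at half the most. Time passes only in rows, so rows that repeat a pose let the fingers close. It gives the time, the measured TCP pose, the force and the opening at its end, in the units of the state.
- telemetry.get_obs(): the state, without advancing time (a new reading comes with each control period).
- viewer.camera(name): name is "scene" or "top"; returns the picture (384x512x3 uint8, red, green, blue); there is no depth.
- viewer.get_calibration(name): a dict with "K" (3x3 intrinsics, pixels), "dist" ([k1, k2, p1, p2, k3] as OpenCV has them; the pictures are not rectified), "origin" and "orientation" of the camera in the world. Camera axes: x right, y up, looking along -z (the intrinsics and any distortion apply to the point x, -y, -z); pixel columns grow to the right and rows downward; lengths in m; the calibration is good to about 2 mm. A picture is of the moment at which its call begins. get_calibration takes no time and is no camera call.
- ticket.hand_in(): hands the job in, once; it reports no verdict.
Trained networks look in the newest picture that a camera, given by its name, has taken for a name from the list of things; names that differ only in an ending like _2 or _b are one class to them, and where a whole thing is asked for, a point or a joint stands for the part that bears it (a point fixed in the world has none). Each returns a list of dicts, best first, with "score" (0 to 1); they miss things now and then, are a little off and sometimes report something else, mostly with a low value. They report only what shows in the picture. A call takes as long as a camera call. They do not tell look-alikes from the thing itself.
- nets.boxes_of(thing, camera): "extent" ([left, top, right, bottom] in pixels, round what is visible of it).
The state is a dict: "time_s": time; "q": joint angles; "dq": joint speeds; "joint_efforts": joint torques, N m; "eef_pos": TCP position; "eef_rot": TCP orientation; "wrist_force": force on the tool from outside, world axes, zero at the start; "torque": the same for the moment, N m; "opening": opening from 0.0 (shut) to 1.0 (fully open).
Only numpy, scipy, OpenCV 4.12 (cv2) and the standard library are available. Lean on these libraries where they do the work, as an engineer would, in place of code of your own. Each camera call takes 0.05 s, during which the arm holds its last target.

## Working session

There is one attempt and no reset: what is moved stays moved. The work goes in short steps, Python scripts to look and compute and a tool call to move; the robot and the scene stay as the last step left them, time stands still between calls to the robot, and variables do not carry over. Pictures are saved under pics/ and viewed, and the job is handed in when it is done.

Besides the shell and the picture viewer there is one more tool, called after ">>>" as name([rows], argument=value, ...), one row to a line, values as JSON. step_arm: Moves the arm, as the interface text tells. Its arguments: {"type":"object","properties":{"plan":{"type":"array"},"fingers":{"type":"number"}},"required":["plan"]}

```bash
ls; mkdir -p pics; python3 - <<'E'
from bench import telemetry, viewer, ticket, nets, ctrl
import cv2,json
o=telemetry.get_obs()
print({k:(v if isinstance(v,(int,float)) else [round(float(x),4) for x in v]) for k,v in o.items()}, ctrl.tip_reach)
for n in("scene","top"):
    im=viewer.camera(n); cv2.imwrite(f"pics/{n}0.png",im[:,:,::-1])
    c=viewer.get_calibration(n); print(n,c)
    for t in("bush","hex","shaft","spool","goods_in_rail","carrier","cup_bush","tape","spanner","oilcan"):
        print(t,[( [round(float(x)) for x in d["extent"]],round(d["score"],2)) for d in nets.boxes_of(t,n)])
E
```

```text
pics
{'time_s': 0.0, 'q': [1.0377, 0.1816, 1.608, -0.0, 1.3538, -0.2064], 'dq': [-0.0006, 0.0007, 0.0007, -0.0004, -0.0001, -0.0006], 'joint_efforts': [0.0003, -44.4888, -35.1329, -0.0002, 0.0092, -0.0], 'eef_pos': [0.1843, 0.5441, 0.2383], 'eef_rot': [0.0004, 0.8127, 0.5827, -0.0008], 'wrist_force': [0.3476, 0.7079, 0.508], 'torque': [-0.0291, 0.0945, 0.0056], 'opening': 1.0008940248928677} 0.008
scene {'K': array([[403.45764103,   0.        , 260.25343906],
       [  0.        , 403.45764103, 194.15455214],
       [  0.        ,   0.        ,   1.        ]]), 'dist': array([-0.01497677,  0.        ,  0.        ,  0.        ,  0.        ]), 'origin': array([ 1.12976916, -0.74015516,  1.07301169]), 'orientation': array([0.88616671, 0.34419008, 0.11535129, 0.28798582])}
bush [([195, 197, 210, 220], 0.7), ([192, 233, 209, 257], 0.6)]
hex [([184, 257, 201, 272], 0.72), ([215, 282, 236, 303], 0.61)]
shaft [([193, 217, 206, 239], 0.51)]
spool [([227, 185, 244, 202], 0.69), ([196, 198, 211, 219], 0.5)]
goods_in_rail [([182, 199, 217, 285], 0.81), ([321, 121, 337, 136], 0.3)]
carrier [([264
[... 470 characters left out ...]
      ]), 'origin': array([0.49373397, 0.01232701, 1.68538928]), 'orientation': array([ 0.71717499,  0.02275638, -0.01860236, -0.69627303])}
bush [([330, 205, 342, 220], 0.6), ([339, 188, 368, 213], 0.25)]
hex [([351, 160, 368, 174], 0.67), ([347, 199, 362, 209], 0.55)]
shaft [([316, 216, 329, 228], 0.49)]
spool [([295, 229, 308, 242], 0.55), ([257, 217, 273, 229], 0.5)]
goods_in_rail [([278, 192, 345, 251], 0.72), ([294, 228, 310, 242], 0.49)]
carrier [([155, 184, 250, 233], 0.76)]
cup_bush [([325, 201, 349, 224], 0.57), ([346, 196, 362, 212], 0.22)]
tape [([107, 185, 130, 208], 0.68)]
spanner [([248, 120, 261, 164], 0.57)]
oilcan [([390, 200, 414, 215], 0.83), ([347, 198, 362, 213], 0.33)]
```

```bash
python3 - <<'E'
import cv2
a=cv2.imread("pics/top0.png"); cv2.imwrite("pics/top0c.png",cv2.resize(a[150:270,140:400],None,fx=3,fy=3,interpolation=cv2.INTER_CUBIC))
a=cv2.imread("pics/scene0.png"); cv2.imwrite("pics/scene0c.png",cv2.resize(a[110:320,130:350],None,fx=2.8,fy=2.8,interpolation=cv2.INTER_CUBIC))
E
```

```text
(no output)
```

View pics/top0c.png

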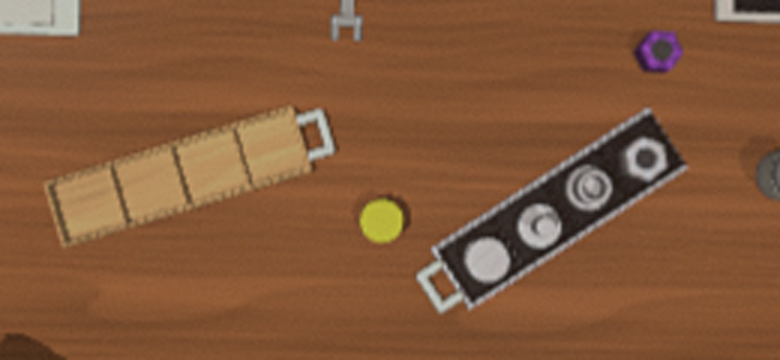

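View pics/scene0c.png

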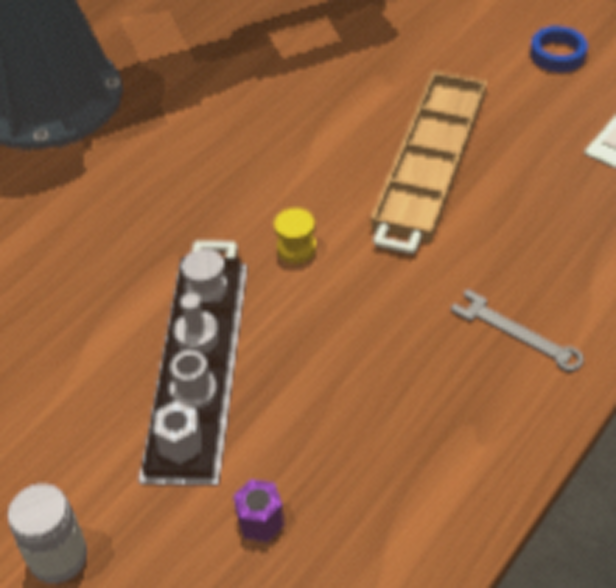

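View pics/top0.png

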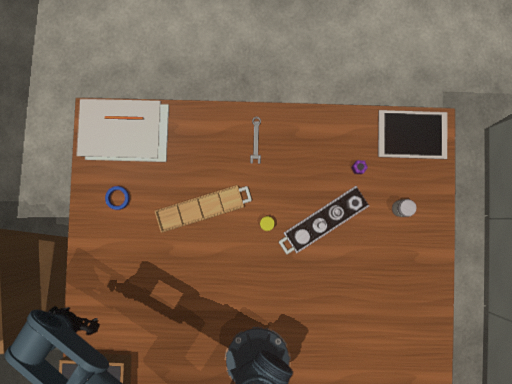

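The top view shows the parts from the rail loop outward: spool (302,236), shaft (320,225), bush (336,212), hex (355,202). The carrier is empty, with its loop at its right end near (245,194). The purple hex and yellow spool are decoys. Next I'll fit the poses.

```bash
cat > h.py <<'E'
import numpy as np, cv2
from bench import viewer
from scipy.spatial.transform import Rotation as R
_c={}
def cal(n):
    if n not in _c:_c[n]=viewer.get_calibration(n)
    c=_c[n]; w,x,y,z=c["orientation"]
    Rw=R.from_quat([x,y,z,w]).as_matrix()@np.diag([1,-1,-1.])
    return c["K"],c["dist"],np.array(c["origin"]),Rw
def proj(n,P):
    K,d,o,Rw=cal(n); P=np.atleast_2d(P).astype(float)
    rv=cv2.Rodrigues(Rw.T)[0]; return cv2.projectPoints(P,rv,-Rw.T@o,K,d)[0][:,0]
def back(n,px,z):
    K,d,o,Rw=cal(n)
    u=cv2.undistortPoints(np.array(px,float).reshape(-1,1,2),K,d)[:,0]
    r=np.c_[u,np.ones(len(u))]@Rw.T
    return o+r*((z-o[2])/r[:,2])[:,None]
def frame(p,L): # pose (x,y,yaw) local pts->world
    x,y,a=p; L=np.atleast_2d(L); c,s=np.cos(a),np.sin(a)
    return np.c_[x+c*L[:,0]-s*L[:,1], y+s*L[:,0]+c*L[:,1], L[:,2]]
def showpx(p,x0,y0,f): return (np.array(p)-[x0,y0]+.5)*f-.5
E
cat > fit.py <<'E'
from h import *
top=cv2.imread("pics/top0.png")
q=lambda l:[(a/3+140-.33,b/3+150-.33) for a,b in l]
cc=q([(45,185),(293,107),(312,170),(65,245)])
W=back("top",cc,.022); print("carrier corners",W.round(3))
c=W.mean(0); d=(W[1]+W[2]-W[0]-W[3]); cp=[c[0],c[1],np.arctan2(d[1],d[0])]; print(cp,[np.linalg.norm(W[i]-W[(i+1)%4]).round(3) for i in range(4)])
rc=q([(435,250),(470,307),(687,165),(650,110)])
W=back("top",rc,.005); c=W.mean(0); d=(W[0]+W[1]-W[2]-W[3]); rp=[c[0],c[1],np.arctan2(d[1],d[0])]; print(rp,[np.linalg.norm(W[i]-W[(i+1)%4]).round(3) for i in range(4)])
# part tops via bright-blob centre, top height
import sys
np.save("init.npy",[cp,rp])
for nm,px,z in[("spool",(487,260),.058),("bush",(590,187),.060),("hex",(646,158),.053),("shaft",(546,225),.080)]:
    w=back("top",q([px]),z)[0]; dx=w[:2]-rp[:2]; a=rp[2]
    print(nm,w.round(4),"rail frame",(dx@[np.cos(a),np.sin(a)]).round(4),(dx@[-np.sin(a),np.cos(a)]).round(4))
def overlay(cp,rp,tag):
    for n,(x0,y0,x1,y1),f in(("top",(145,170,385,265),3.3),("scene",(170,120,320,300),3.3)):
        im=cv2.imread(f"pics/{n}0.png")
        v=cv2.resize(im[y0:y1,x0:x1],None,fx=f,fy=f,interpolation=cv2.INTER_CUBIC)
        def rect(p,hx,hy,z,col,cx=0):
            P=proj(n,frame(p,[[cx-hx,-hy,z],[cx+hx,-hy,z],[cx+hx,hy,z],[cx-hx,hy,z]]))
            cv2.polylines(v,[showpx(P,x0,y0,f).round().astype(int)],True,col,1)
        rect(cp,.154,.04,.022,(255,0,0)); rect(rp,.156,.043,.005,(0,0,255)); rect(rp,.151,.037,.023,(0,255,0))
        for s in(-.114,-.038,.038,.114): rect(cp,.036,.036,.022,(255,255,0),s)
        t=np.linspace(0,6.3,30)
        for s,r,z in((.114,.025,.058),(.038,.011,.080),(.038,.025,.03),(-.038,.02,.06),(-.114,.022,.053)):
            P=proj(n,frame(rp,np.c_[s+r*np.cos(t),r*np.sin(t),0*t+z])); cv2.polylines(v,[showpx(P,x0,y0,f).round().astype(int)],True,(0,200,255),1)
        cv2.imwrite(f"pics/ov_{n}_{tag}.png",v)
if __name__=="__main__": overlay(cp,rp,"a")
E
python3 fit.py
```

```text
carrier corners [[0.512 0.379 0.022]
 [0.613 0.089 0.022]
 [0.539 0.064 0.022]
 [0.442 0.353 0.022]]
[np.float64(0.5261462272811649), np.float64(0.2210957041397596), np.float64(-1.2410779911444805)] [np.float64(0.308), np.float64(0.078), np.float64(0.305), np.float64(0.075)]
[np.float64(0.503011924173789), np.float64(-0.23351190340919076), np.float64(2.1742993624305935)] [np.float64(0.079), np.float64(0.31), np.float64(0.079), np.float64(0.307)]
spool [ 0.4402 -0.1419  0.058 ] rail frame 0.1111 -0.0003
bush [ 0.5276 -0.2585  0.06  ] rail frame -0.0345 -0.0061
hex [ 0.5632 -0.3241  0.053 ] rail frame -0.1088 0.0018
shaft [ 0.4825 -0.2059  0.08  ] rail frame 0.0343 0.0012
```

View pics/ov_top_a.png

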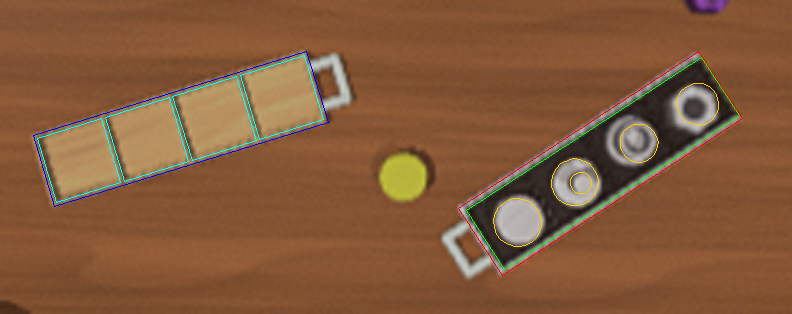

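View pics/ov_scene_a.png

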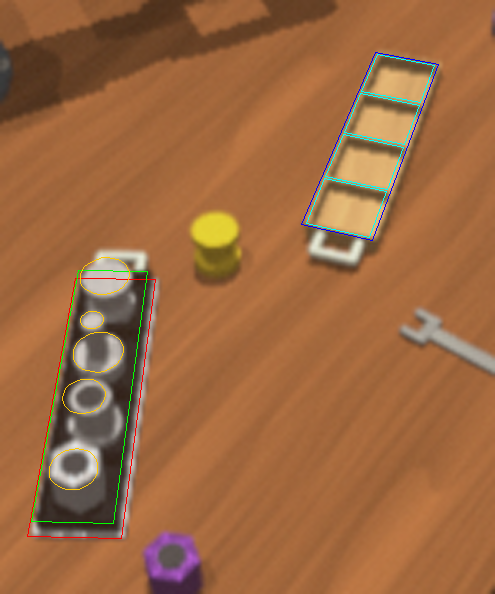

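The overlays fit both views; only the bush and hex sit off their cup centres. I'll zoom in to refine the parts and the hex yaw.

```bash
python3 - <<'E'
import cv2
a=cv2.imread("pics/top0.png")[190:250,285:370]; cv2.imwrite("pics/z1.png",cv2.resize(a,None,fx=9,fy=9,interpolation=cv2.INTER_CUBIC))
a=cv2.imread("pics/scene0.png")[190:290,175:225]; cv2.imwrite("pics/z2.png",cv2.resize(a,None,fx=6,fy=6,interpolation=cv2.INTER_CUBIC))
E
```

```text
(no output)
```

View pics/z1.png

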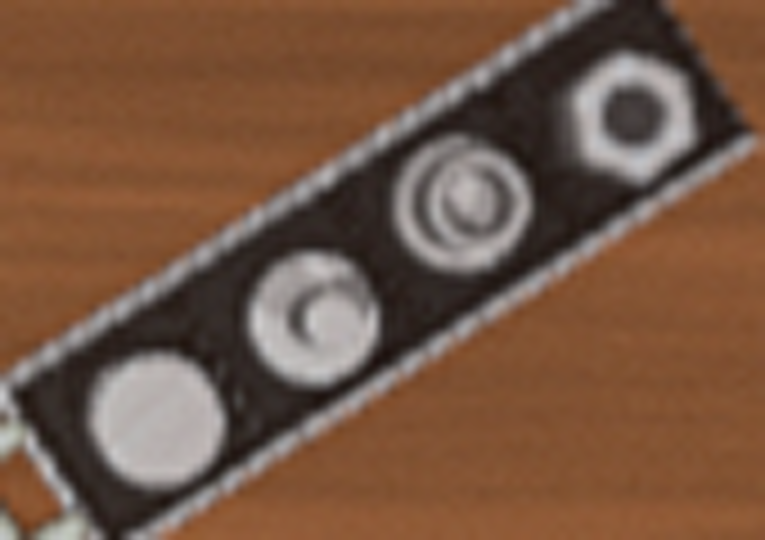

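View pics/z2.png

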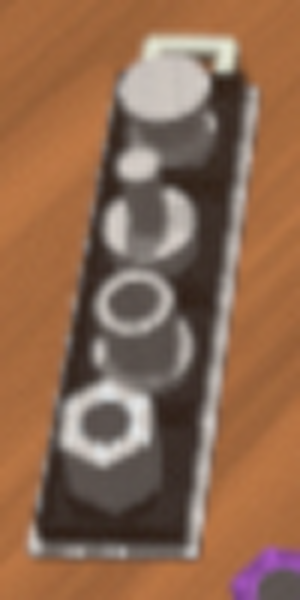

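```bash
cat > p2.py <<'E'
from h import *
cp,rp=np.load("init.npy")
q1=lambda p:((p[0]+.5)/9-.5+285,(p[1]+.5)/9-.5+190)
q2=lambda p:((p[0]+.5)/6-.5+175,(p[1]+.5)/6-.5+190)
def rf(w): d=w[:2]-rp[:2];a=rp[2];return np.array([d@[np.cos(a),np.sin(a)],d@[-np.sin(a),np.cos(a)]]).round(4)
for n,c,p,z in[("spool","t",(157,419),.058),("spool","s",(165,87),.058),("shaftfoot","t",(314,318),.03),("shafttop","t",(338,318),.08),("shafttop","s",(138,164),.08),("bushflange","t",(463,203),.018),("bush","t",(472,203),.06),("bush","s",(134,301),.06),("hex","t",(634,115),.053),("hex","s",(106,421),.053)]:
    w=back("top" if c=="t" else "scene",[q1(p) if c=="t" else q2(p)],z)[0]; print(n,c,w.round(4),rf(w))
V=back("top",[q1(p) for p in[(630,50),(690,78),(693,143),(642,184),(583,155),(572,92)]],.053)[:,:2]
d=V-V.mean(0); a=np.degrees(np.arctan2(d[:,1],d[:,0])); print(np.linalg.norm(d,axis=1).round(3),(a%60).round(1))
print("rail yaw",np.degrees(rp[2]),"carrier",np.degrees(cp[2]))
print("targets",{s:frame(cp,[[s,0,0]])[0,:2].round(4).tolist() for s in(-.114,-.038,.038,.114)})
E
python3 p2.py
```

```text
spool t [ 0.441  -0.1418  0.058 ] [ 0.1107 -0.001 ]
spool s [ 0.4436 -0.1413  0.058 ] [ 0.1097 -0.0034]
shaftfoot t [ 0.4812 -0.2049  0.03  ] [0.036  0.0017]
shafttop t [ 0.4818 -0.2074  0.08  ] [0.0335 0.0026]
shafttop s [ 0.4831 -0.2034  0.08  ] [ 0.0361 -0.0007]
bushflange t [ 0.528  -0.2643  0.018 ] [-0.0395 -0.0031]
bush t [ 0.5273 -0.2608  0.06  ] [-0.0362 -0.0045]
bush s [ 0.5299 -0.2618  0.06  ] [-0.0386 -0.0061]
hex t [ 0.5632 -0.3241  0.053 ] [-0.1088  0.0018]
hex s [ 0.5642 -0.3216  0.053 ] [-0.1073 -0.0004]
[0.026 0.026 0.025 0.026 0.025 0.026] [ 5.3  6.7  7.5  7.   7.5 10. ]
rail yaw 124.57817686525875 carrier -71.10853093915328
targets {-0.114: [0.4892, 0.329], -0.038: [0.5138, 0.257], 0.038: [0.5384, 0.1851], 0.114: [0.5631, 0.1132]}
```

```bash
cat > mv.py <<'E'
import sys,numpy as np
from bench import telemetry
from scipy.spatial.transform import Rotation as R
o=telemetry.get_obs(); w,x,y,z=o["eef_rot"]; r=R.from_quat([x,y,z,w])
print("t",round(o["time_s"],2),"pos",np.round(o["eef_pos"],4),"op",round(o["opening"],3),"F",np.round(o["wrist_force"],1))
X=r.as_matrix()[:,0]; print("yaw",np.degrees(np.arctan2(X[1],X[0])).round(2),"tilt",np.degrees(r.as_matrix()[2,:2]).round(2))
def to(p,yaw):
    # target: tool z down, x at yaw
    a=np.radians(yaw); t=R.from_matrix(np.c_[[np.cos(a),np.sin(a),0],[np.sin(a),-np.cos(a),0],[0,0,-1]])
    s=r.inv().apply(np.array(p)-o["eef_pos"]); tr=(r.inv()*t).as_rotvec(degrees=True)
    print("->",p,yaw,"shift",s.round(4),"dist",np.linalg.norm(s).round(3),"turn",tr.round(2))
A=list(map(float,sys.argv[1:]))
for i in range(0,len(A),4): to(A[i:i+3],A[i+3])
E
python3 mv.py .442 -.1415 .16 35
```

```text
t 1.1 pos [0.1846 0.5446 0.2393] op 0.999 F [ 0.7 -0.2  0.8]
yaw 71.27 tilt [0. 0.]
-> [0.442, -0.1415, 0.16] 35.0 shift [-0.5671  0.4641  0.0793] dist 0.737 turn [ 0.   -0.   36.27]
```

>>> step_arm([
  [[-0.03, 0.025, 0.004], [0, 0, 4]],
  [[-0.068, 0.056, 0.01], [0, 0, 11]],
  [[-0.106, 0.087, 0.016], [0, 0, 19]],
  [[-0.144, 0.118, 0.022], [0, 0, 27]],
  [[-0.182, 0.149, 0.025], [0, 0, 35]],
], fingers=100)

```text
time_s: 1.6
eef_pos: [0.2673, 0.3227, 0.2139]
eef_rot: [0.0, 0.951, 0.309, 0.0]
wrist_force: [2.1, -0.7, 0.3]
opening: 1.003
```

```bash
python3 mv.py .442 -.1415 .16 35
```

```text
t 1.6 pos [0.2673 0.3227 0.2139] op 1.003 F [ 2.1 -0.7  0.3]
yaw 36.0 tilt [0.   0.01]
-> [0.442, -0.1415, 0.16] 35.0 shift [-0.1315  0.4782  0.054 ] dist 0.499 turn [ 0.01 -0.    1.  ]
```

>>> step_arm([
  [[-0.013, 0.047, 0.0], [0, 0, 0]],
  [[-0.026, 0.094, 0.0], [0, 0, 0]],
  [[-0.039, 0.141, 0.005], [0, 0, 0]],
  [[-0.052, 0.188, 0.01], [0, 0, 0]],
  [[-0.065, 0.235, 0.015], [0, 0, 0]],
])

```text
time_s: 2.1
eef_pos: [0.3544, 0.0946, 0.1997]
eef_rot: [0.0, 0.95, 0.311, 0.001]
wrist_force: [1.6, 0.7, 0.8]
opening: 0.999
```

>>> step_arm([
  [[-0.013, 0.047, 0.006], [0, 0, 0]],
  [[-0.026, 0.094, 0.012], [0, 0, 0]],
  [[-0.039, 0.141, 0.02], [0, 0, 0]],
  [[-0.052, 0.188, 0.028], [0, 0, 0]],
  [[-0.063, 0.228, 0.036], [0, 0, 0]],
])

```text
time_s: 2.6
eef_pos: [0.4387, -0.1274, 0.1633]
eef_rot: [0.001, 0.951, 0.311, 0.0]
wrist_force: [1.7, 0.6, 0.0]
opening: 1.001
```

```bash
python3 mv.py .442 -.1415 .14 36 .442 -.1415 .036 36
```

```text
t 2.6 pos [ 0.4387 -0.1274  0.1633] op 1.001 F [1.7 0.6 0. ]
yaw 36.19 tilt [0.03 0.07]
-> [0.442, -0.1415, 0.14] 36.0 shift [-0.0057  0.0133  0.0233] dist 0.027 turn [ 0.07 -0.03  0.19]
-> [0.442, -0.1415, 0.036] 36.0 shift [-0.0057  0.0132  0.1273] dist 0.128 turn [ 0.07 -0.03  0.19]
```

>>> step_arm([
  [[-0.006, 0.013, 0.01], [0, 0, 0]],
  [[-0.006, 0.013, 0.03], [0, 0, 0]],
  [[-0.006, 0.013, 0.055], [0, 0, 0]],
  [[-0.006, 0.013, 0.075], [0, 0, 0]],
  [[-0.006, 0.013, 0.075], [0, 0, 0]],
])

```text
time_s: 3.1
eef_pos: [0.4389, -0.1376, 0.0859]
eef_rot: [-0.002, 0.95, 0.311, -0.002]
wrist_force: [-0.1, -0.6, -0.7]
opening: 1.001
```

```bash
python3 mv.py .442 -.1415 .036 36; python3 - <<'E'
from bench import viewer
import cv2
a=viewer.camera("top")[150:270,140:400,::-1]; b=viewer.camera("scene")[110:320,130:350,::-1]
cv2.imwrite("pics/s1.png",cv2.resize(b,None,fx=2.8,fy=2.8,interpolation=cv2.INTER_CUBIC))
E
```

```text
t 3.1 pos [ 0.4389 -0.1376  0.0859] op 1.001 F [-0.1 -0.6 -0.7]
yaw 36.26 tilt [-0.12 -0.29]
-> [0.442, -0.1415, 0.036] 36.0 shift [0.0003 0.0052 0.0498] dist 0.05 turn [-0.29  0.12  0.26]
```

View pics/s1.png

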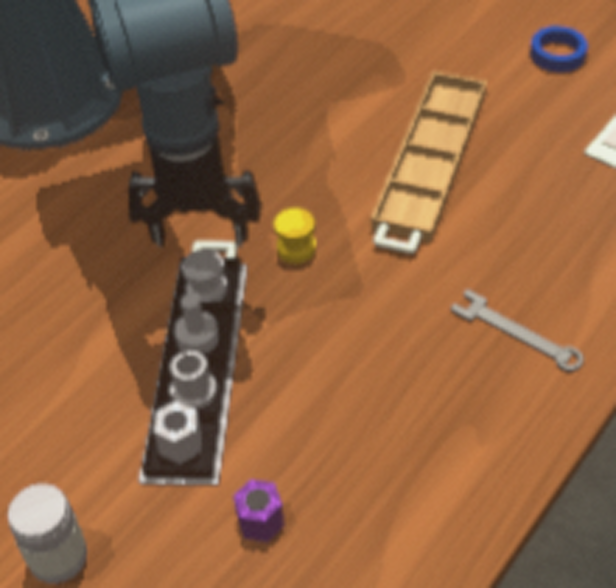

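The open jaws straddle the rail over the spool (about (205,265)), clear of the yellow decoy.

>>> step_arm([
  [[0, 0.003, 0.015], [0, 0, 0]],
  [[0, 0.004, 0.03], [0, 0, 0]],
  [[0, 0.004, 0.042], [0, 0, 0]],
  [[0, 0.004, 0.049], [0, 0, 0]],
  [[0, 0.004, 0.049], [0, 0, 0]],
])

```text
time_s: 3.7
eef_pos: [0.443, -0.1416, 0.039]
eef_rot: [-0.0, 0.95, 0.311, -0.0]
wrist_force: [-0.3, 0.4, -0.1]
opening: 0.997
```

```bash
python3 mv.py .442 -.1415 .036 36; python3 - <<'E'
from bench import viewer
import cv2
b=viewer.camera("scene")[170:290,160:250,::-1]
cv2.imwrite("pics/s2.png",cv2.resize(b,None,fx=5,fy=5,interpolation=cv2.INTER_CUBIC))
E
```

```text
t 3.7 pos [ 0.443  -0.1416  0.039 ] op 0.997 F [-0.3  0.4 -0.1]
yaw 36.29 tilt [-0.02 -0.05]
-> [0.442, -0.1415, 0.036] 36.0 shift [-0.0007 -0.0007  0.003 ] dist 0.003 turn [-0.05  0.02  0.29]
```

View pics/s2.png

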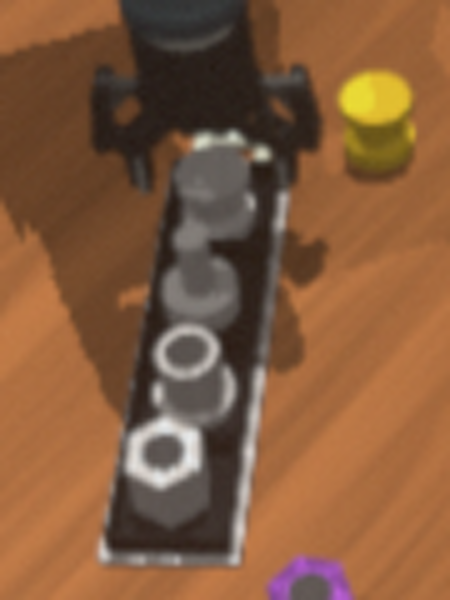

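The spool is between the fingers; closing.

>>> step_arm([
  [[0, 0, 0.001], [0, 0, 0]],
  [[0, 0, 0.001], [0, 0, 0]],
  [[0, 0, 0.001], [0, 0, 0]],
  [[0, 0, 0.001], [0, 0, 0]],
  [[0, 0, 0.001], [0, 0, 0]],
], fingers=0)

```text
time_s: 4.25
eef_pos: [0.4435, -0.1421, 0.0392]
eef_rot: [0.0, 0.95, 0.311, 0.0]
wrist_force: [-3.1, 1.1, 7.8]
opening: 0.556
```

>>> step_arm([
  [[0, 0, 0], [0, 0, 0]],
  [[0, 0, 0], [0, 0, 0]],
  [[0, 0, 0], [0, 0, 0]],
])

```text
time_s: 4.55
eef_pos: [0.4435, -0.1421, 0.0392]
eef_rot: [0.0, 0.95, 0.311, 0.0]
wrist_force: [-3.2, 0.9, 7.3]
opening: 0.556
```

```bash
python3 mv.py .442 -.1415 .036 36
```

```text
t 4.55 pos [ 0.4435 -0.1421  0.0392] op 0.556 F [-3.2  0.9  7.3]
yaw 36.29 tilt [-0.    0.04]
-> [0.442, -0.1415, 0.036] 36.0 shift [-0.0008 -0.0014  0.0032] dist 0.004 turn [0.04 0.   0.29]
```

>>> step_arm([
  [[0, 0, -0.01], [0, 0, 0]],
  [[0, 0, -0.025], [0, 0, 0]],
  [[0, 0, -0.045], [0, 0, 0]],
  [[0, 0, -0.065], [0, 0, 0]],
  [[0, 0, -0.085], [0, 0, 0]],
])

```text
time_s: 5.05
eef_pos: [0.4431, -0.1417, 0.1246]
eef_rot: [0.0, 0.95, 0.311, 0.0]
wrist_force: [0.3, 0.8, -1.4]
opening: 0.564
```

```bash
python3 mv.py .489 .329 .14 19; python3 - <<'E'
from bench import viewer
import cv2
b=viewer.camera("scene")[130:290,150:270,::-1]
cv2.imwrite("pics/s3.png",cv2.resize(b,None,fx=4,fy=4,interpolation=cv2.INTER_CUBIC))
E
```

```text
t 5.05 pos [ 0.4431 -0.1417  0.1246] op 0.564 F [ 0.3  0.8 -1.4]
yaw 36.28 tilt [0.01 0.01]
-> [0.489, 0.329, 0.14] 19.0 shift [ 0.3155 -0.3523 -0.0155] dist 0.473 turn [ 1.000e-02 -1.000e-02  1.728e+01]
```

View pics/s3.png

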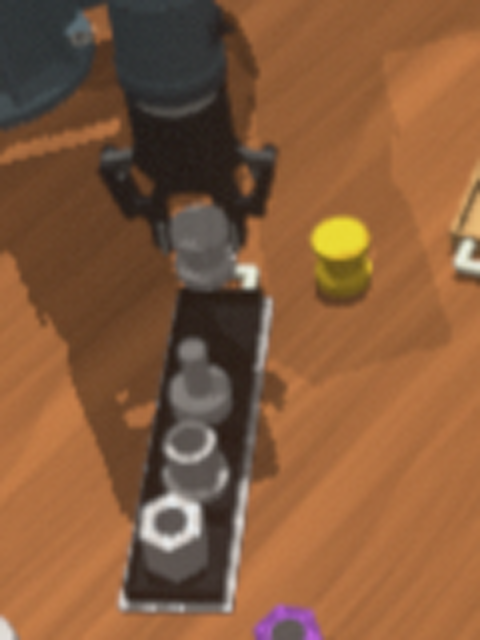

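The spool is held upright, clear of the rail. Carrying it to the far compartment.

>>> step_arm([
  [[0.012, -0.013, -0.005], [0, 0, 1]],
  [[0.035, -0.039, -0.01], [0, 0, 4]],
  [[0.064, -0.071, -0.015], [0, 0, 8]],
  [[0.093, -0.104, -0.015], [0, 0, 13]],
  [[0.122, -0.136, -0.015], [0, 0, 17.3]],
])

```text
time_s: 5.6
eef_pos: [0.461, 0.0416, 0.1385]
eef_rot: [0.0, 0.987, 0.163, 0.0]
wrist_force: [1.2, 0.1, -1.9]
opening: 0.56
```

```bash
python3 mv.py .489 .329 .14 19
```

```text
t 5.6 pos [0.461  0.0416 0.1385] op 0.56 F [ 1.2  0.1 -1.9]
yaw 18.74 tilt [0.04 0.02]
-> [0.489, 0.329, 0.14] 19.0 shift [ 0.1189 -0.2632 -0.0015] dist 0.289 turn [ 0.02 -0.04 -0.26]
```

>>> step_arm([
  [[0.017, -0.038, 0], [0, 0, 0]],
  [[0.034, -0.076, 0], [0, 0, 0]],
  [[0.052, -0.114, 0], [0, 0, 0]],
  [[0.069, -0.152, 0], [0, 0, 0]],
  [[0.084, -0.186, 0], [0, 0, 0]],
])

```text
time_s: 6.1
eef_pos: [0.4797, 0.2453, 0.1381]
eef_rot: [-0.0, 0.986, 0.165, 0.0]
wrist_force: [0.8, -0.6, -2.1]
opening: 0.561
```

>>> step_arm([
  [[0.015, -0.034, 0], [0, 0, 0]],
  [[0.027, -0.06, 0], [0, 0, 0]],
  [[0.034, -0.077, 0], [0, 0, 0]],
  [[0.034, -0.077, 0], [0, 0, 0]],
  [[0.034, -0.077, 0], [0, 0, 0]],
])

```text
time_s: 6.6
eef_pos: [0.4868, 0.3266, 0.1378]
eef_rot: [0.0, 0.986, 0.165, -0.001]
wrist_force: [-0.3, -0.5, -1.6]
opening: 0.557
```

```bash
python3 mv.py .489 .329 .035 19; python3 - <<'E'
from bench import viewer
import cv2
b=viewer.camera("scene")[90:250,200:360,::-1]
cv2.imwrite("pics/s4.png",cv2.resize(b,None,fx=3.7,fy=3.7,interpolation=cv2.INTER_CUBIC))
E
```

```text
t 6.6 pos [0.4868 0.3266 0.1378] op 0.557 F [-0.3 -0.5 -1.6]
yaw 19.01 tilt [-0.07  0.03]
-> [0.489, 0.329, 0.035] 19.0 shift [ 0.003  -0.0016  0.1028] dist 0.103 turn [0.03 0.07 0.01]
```

View pics/s4.png

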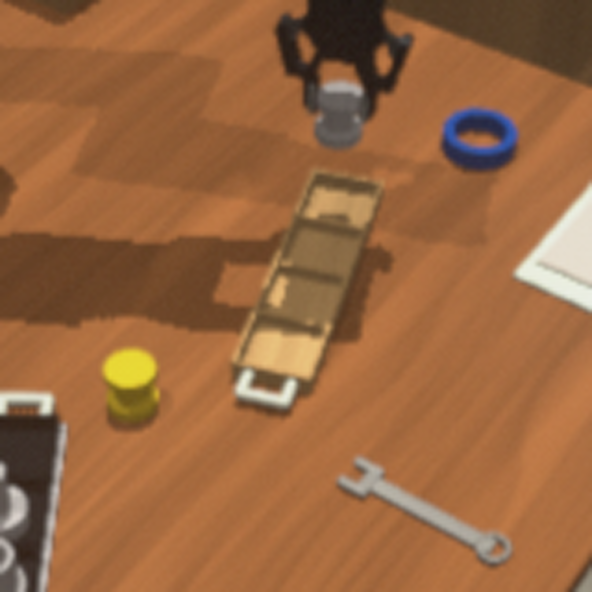

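>>> step_arm([
  [[0.002, -0.001, 0.015], [0, 0, 0]],
  [[0.003, -0.002, 0.04], [0, 0, 0]],
  [[0.003, -0.002, 0.065], [0, 0, 0]],
  [[0.003, -0.002, 0.08], [0, 0, 0]],
  [[0.003, -0.002, 0.085], [0, 0, 0]],
])

```text
time_s: 7.15
eef_pos: [0.488, 0.3285, 0.0506]
eef_rot: [0.001, 0.986, 0.164, -0.002]
wrist_force: [-0.5, 0.0, -1.9]
opening: 0.56
```

>>> step_arm([
  [[0, 0, 0.003], [0, 0, 0]],
  [[0, 0, 0.007], [0, 0, 0]],
  [[0, 0, 0.011], [0, 0, 0]],
  [[0, 0, 0.014], [0, 0, 0]],
  [[0, 0, 0.014], [0, 0, 0]],
])

```text
time_s: 7.65
eef_pos: [0.4893, 0.3299, 0.0392]
eef_rot: [0.0, 0.986, 0.165, -0.0]
wrist_force: [-0.2, -0.1, -1.1]
opening: 0.557
```

```bash
python3 mv.py .489 .329 .035 19; python3 - <<'E'
from bench import viewer
import cv2
b=viewer.camera("scene")[90:250,200:360,::-1]
cv2.imwrite("pics/s5.png",cv2.resize(b,None,fx=3.7,fy=3.7,interpolation=cv2.INTER_CUBIC))
E
```

```text
t 7.65 pos [0.4893 0.3299 0.0392] op 0.557 F [-0.2 -0.1 -1.1]
yaw 18.98 tilt [-0.01  0.  ]
-> [0.489, 0.329, 0.035] 19.0 shift [-0.0005  0.0008  0.0042] dist 0.004 turn [ 0.    0.01 -0.02]
```

View pics/s5.png

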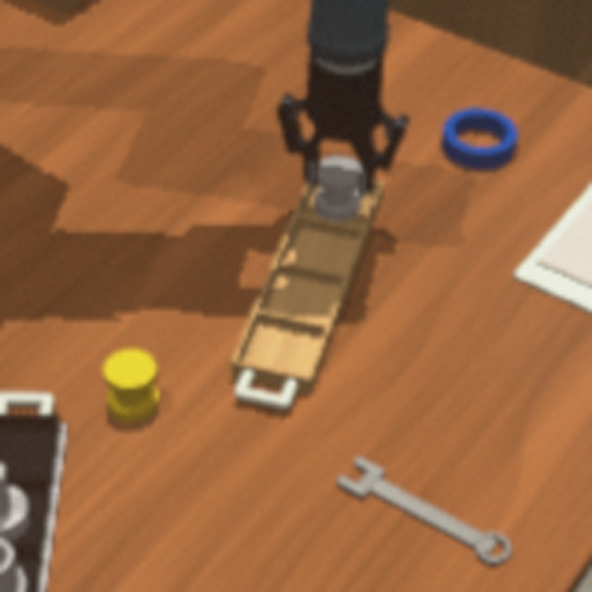

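>>> step_arm([
  [[0, 0, 0.002], [0, 0, 0]],
  [[0, 0, 0.003], [0, 0, 0]],
  [[0, 0, 0.004], [0, 0, 0]],
  [[0, 0, 0.004], [0, 0, 0]],
  [[0, 0, 0.004], [0, 0, 0]],
])

```text
time_s: 8.2
eef_pos: [0.4894, 0.33, 0.0353]
eef_rot: [-0.0, 0.986, 0.165, 0.0]
wrist_force: [0.8, 1.0, -0.8]
opening: 0.554
```

>>> step_arm([
  [[0, 0, 0.001], [0, 0, 0]],
  [[0, 0, 0.0015], [0, 0, 0]],
  [[0, 0, 0.0015], [0, 0, 0]],
])

```text
time_s: 8.5
eef_pos: [0.4895, 0.33, 0.0353]
eef_rot: [0.0, 0.986, 0.165, -0.0]
wrist_force: [-4.7, -1.8, 11.4]
opening: 0.556
```

Floor contact (11 N). Opening now.

>>> step_arm([
  [[0, 0, -0.0005], [0, 0, 0]],
  [[0, 0, -0.0005], [0, 0, 0]],
  [[0, 0, -0.0005], [0, 0, 0]],
  [[0, 0, -0.0005], [0, 0, 0]],
], fingers=85)

```text
time_s: 8.9
eef_pos: [0.4893, 0.3299, 0.0341]
eef_rot: [0.0, 0.986, 0.165, -0.0]
wrist_force: [-0.5, 0.6, 0.5]
opening: 0.85
```

>>> step_arm([
  [[0, 0, -0.015], [0, 0, 0]],
  [[0, 0, -0.04], [0, 0, 0]],
  [[0, 0, -0.07], [0, 0, 0]],
  [[0, 0, -0.105], [0, 0, 0]],
  [[0, 0, -0.125], [0, 0, 0]],
])

```text
time_s: 9.4
eef_pos: [0.4907, 0.3305, 0.1636]
eef_rot: [-0.001, 0.986, 0.165, 0.002]
wrist_force: [0.5, 0.5, 0.7]
opening: 0.849
```

```bash
python3 mv.py .482 -.205 .16 36; python3 - <<'E'
from bench import viewer
import cv2
b=viewer.camera("scene")[90:250,200:360,::-1]
cv2.imwrite("pics/s6.png",cv2.resize(b,None,fx=3.7,fy=3.7,interpolation=cv2.INTER_CUBIC))
E
```

```text
t 9.4 pos [0.4907 0.3305 0.1636] op 0.849 F [0.5 0.5 0.7]
yaw 18.99 tilt [ 0.27 -0.02]
-> [0.482, -0.205, 0.16] 36.0 shift [-0.1825  0.5036  0.0026] dist 0.536 turn [  0.02  -0.27 -17.01]
```

View pics/s6.png

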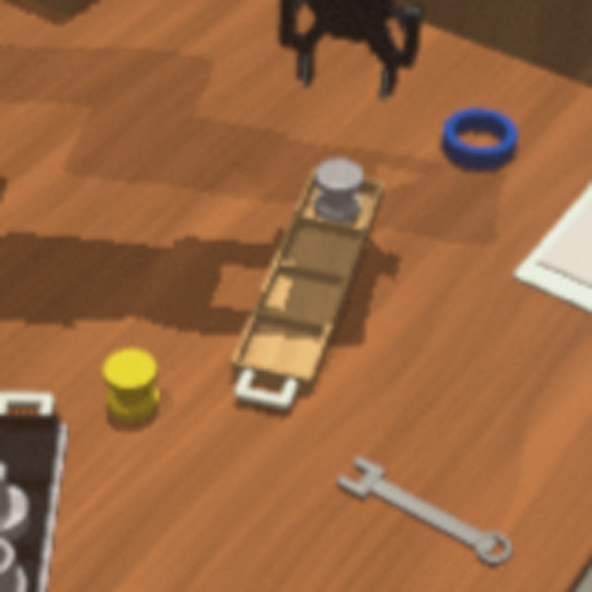

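The spool stands upright in the farthest compartment. Next, the shaft.

>>> step_arm([
  [[-0.01, 0.028, 0], [0, 0, -2]],
  [[-0.026, 0.073, 0], [0, 0, -6]],
  [[-0.042, 0.118, 0], [0, 0, -11]],
  [[-0.059, 0.163, 0], [0, 0, -15]],
  [[-0.075, 0.208, 0], [0, 0, -17]],
])

```text
time_s: 9.95
eef_pos: [0.4857, 0.1072, 0.1598]
eef_rot: [0.0, 0.951, 0.31, 0.0]
wrist_force: [1.5, 0.4, 0.5]
opening: 0.854
```

```bash
python3 mv.py .482 -.205 .13 36
```

```text
t 9.95 pos [0.4857 0.1072 0.1598] op 0.854 F [1.5 0.4 0.5]
yaw 36.15 tilt [0.03 0.03]
-> [0.482, -0.205, 0.13] 36.0 shift [-0.1871  0.2499  0.0298] dist 0.314 turn [ 0.03 -0.03  0.15]
```

>>> step_arm([
  [[-0.028, 0.037, 0], [0, 0, 0]],
  [[-0.056, 0.074, 0], [0, 0, 0]],
  [[-0.084, 0.111, 0], [0, 0, 0]],
  [[-0.111, 0.148, 0], [0, 0, 0]],
  [[-0.138, 0.184, 0.005], [0, 0, 0]],
])

```text
time_s: 10.45
eef_pos: [0.4828, -0.1233, 0.1555]
eef_rot: [0.001, 0.951, 0.309, 0.001]
wrist_force: [1.7, 0.7, -0.2]
opening: 0.849
```

>>> step_arm([
  [[-0.02, 0.028, 0.004], [0, 0, 0]],
  [[-0.038, 0.05, 0.01], [0, 0, 0]],
  [[-0.049, 0.065, 0.02], [0, 0, 0]],
  [[-0.049, 0.065, 0.025], [0, 0, 0]],
  [[-0.049, 0.065, 0.025], [0, 0, 0]],
])

```text
time_s: 10.95
eef_pos: [0.4803, -0.202, 0.1286]
eef_rot: [-0.001, 0.951, 0.308, -0.0]
wrist_force: [0.2, 0.1, -0.6]
opening: 0.849
```

```bash
python3 mv.py .482 -.205 .044 36; python3 - <<'E'
from bench import viewer
import cv2
b=viewer.camera("scene")[150:310,150:270,::-1]
cv2.imwrite("pics/s7.png",cv2.resize(b,None,fx=3.7,fy=3.7,interpolation=cv2.INTER_CUBIC))
E
```

```text
t 10.95 pos [ 0.4803 -0.202   0.1286] op 0.849 F [ 0.2  0.1 -0.6]
yaw 35.92 tilt [-0.02 -0.12]
-> [0.482, -0.205, 0.044] 36.0 shift [-0.0003  0.0036  0.0846] dist 0.085 turn [-0.12  0.02 -0.08]
```

View pics/s7.png

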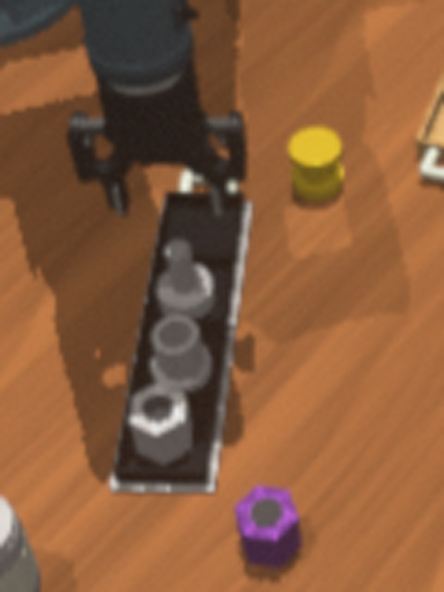

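>>> step_arm([
  [[0, 0.002, 0.015], [0, 0, 0]],
  [[0, 0.003, 0.04], [0, 0, 0]],
  [[0, 0.003, 0.065], [0, 0, 0]],
  [[0, 0.003, 0.08], [0, 0, 0]],
  [[0, 0.003, 0.083], [0, 0, 0]],
])

```text
time_s: 11.5
eef_pos: [0.4819, -0.2029, 0.0449]
eef_rot: [-0.001, 0.951, 0.31, -0.001]
wrist_force: [-0.4, 0.3, -1.4]
opening: 0.854
```

>>> step_arm([
  [[0, 0, 0.001], [0, 0, 0]],
  [[0, 0, 0.001], [0, 0, 0]],
])

```text
time_s: 11.7
eef_pos: [0.4836, -0.2049, 0.0464]
eef_rot: [0.001, 0.951, 0.309, 0.001]
wrist_force: [-0.1, -0.7, 0.0]
opening: 0.851
```

```bash
python3 mv.py .482 -.205 .044 36; python3 - <<'E'
from bench import viewer
import cv2
b=viewer.camera("scene")[170:290,150:270,::-1]
cv2.imwrite("pics/s8.png",cv2.resize(b,None,fx=4.5,fy=4.5,interpolation=cv2.INTER_CUBIC))
E
```

```text
t 11.7 pos [ 0.4836 -0.2049  0.0464] op 0.851 F [-0.1 -0.7  0. ]
yaw 36.02 tilt [0.03 0.09]
-> [0.482, -0.205, 0.044] 36.0 shift [-0.0014 -0.0009  0.0024] dist 0.003 turn [ 0.09 -0.03  0.02]
```

View pics/s8.png

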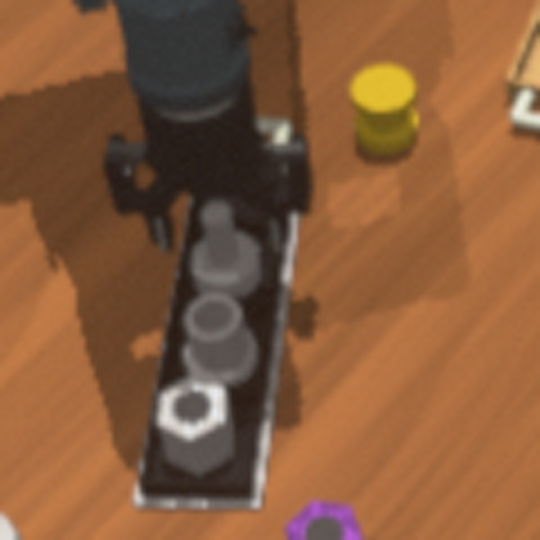

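Fingertips at (160,235) and (280,235) bracket the spindle at mid-height (220,238). Closing.

>>> step_arm([
  [[0, 0, 0], [0, 0, 0]],
  [[0, 0, 0], [0, 0, 0]],
  [[0, 0, 0], [0, 0, 0]],
  [[0, 0, 0], [0, 0, 0]],
  [[0, 0, 0], [0, 0, 0]],
], fingers=0)

```text
time_s: 12.25
eef_pos: [0.4829, -0.2051, 0.0456]
eef_rot: [0.0, 0.951, 0.309, 0.0]
wrist_force: [-1.1, 0.6, 3.9]
opening: 0.244
```

>>> step_arm([
  [[0, 0, 0], [0, 0, 0]],
  [[0, 0, 0], [0, 0, 0]],
  [[0, 0, 0], [0, 0, 0]],
  [[0, 0, 0], [0, 0, 0]],
])

```text
time_s: 12.65
eef_pos: [0.483, -0.2052, 0.0456]
eef_rot: [0.0, 0.951, 0.309, 0.0]
wrist_force: [-1.8, 0.2, 5.1]
opening: 0.242
```

>>> step_arm([
  [[0, 0, -0.005], [0, 0, 0]],
  [[0, 0, -0.015], [0, 0, 0]],
  [[0, 0, -0.025], [0, 0, 0]],
  [[0, 0, -0.035], [0, 0, 0]],
  [[0, 0, -0.045], [0, 0, 0]],
])

```text
time_s: 13.15
eef_pos: [0.483, -0.2051, 0.0914]
eef_rot: [0.0, 0.951, 0.309, 0.0]
wrist_force: [-0.2, 0.0, -1.1]
opening: 0.241
```

```bash
python3 mv.py .514 .257 .15 19; python3 - <<'E'
from bench import viewer
import cv2
b=viewer.camera("scene")[150:290,150:270,::-1]
cv2.imwrite("pics/s9.png",cv2.resize(b,None,fx=4,fy=4,interpolation=cv2.INTER_CUBIC))
E
```

```text
t 13.15 pos [ 0.483  -0.2051  0.0914] op 0.241 F [-0.2  0.  -1.1]
yaw 35.98 tilt [0.01 0.03]
-> [0.514, 0.257, 0.15] 19.0 shift [ 0.2966 -0.3557 -0.0587] dist 0.467 turn [ 0.03 -0.02 16.98]
```

View pics/s9.png

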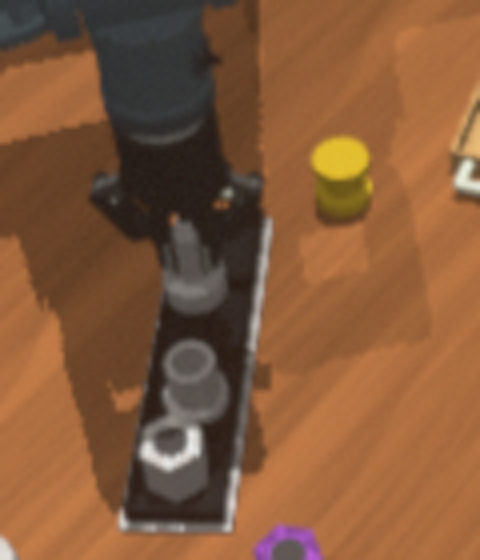

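The shaft is held upright. Lift and carry.

>>> step_arm([
  [[0.008, -0.01, -0.02], [0, 0, 1]],
  [[0.03, -0.034, -0.045], [0, 0, 4]],
  [[0.057, -0.068, -0.058], [0, 0, 8]],
  [[0.084, -0.101, -0.058], [0, 0, 12]],
  [[0.11, -0.134, -0.058], [0, 0, 17]],
])

```text
time_s: 13.7
eef_pos: [0.4935, -0.0306, 0.1495]
eef_rot: [0.0, 0.987, 0.163, 0.001]
wrist_force: [0.7, -0.4, -1.9]
opening: 0.243
```

```bash
python3 mv.py .514 .257 .15 19
```

```text
t 13.7 pos [ 0.4935 -0.0306  0.1495] op 0.243 F [ 0.7 -0.4 -1.9]
yaw 18.76 tilt [0.11 0.07]
-> [0.514, 0.257, 0.15] 19.0 shift [ 0.1119 -0.2657 -0.0006] dist 0.288 turn [ 0.07 -0.11 -0.24]
```

>>> step_arm([
  [[0.016, -0.038, 0], [0, 0, 0]],
  [[0.032, -0.076, 0], [0, 0, 0]],
  [[0.048, -0.114, 0], [0, 0, 0]],
  [[0.064, -0.152, 0], [0, 0, 0]],
  [[0.078, -0.186, 0], [0, 0, 0]],
])

```text
time_s: 14.2
eef_pos: [0.5062, 0.1714, 0.1487]
eef_rot: [-0.0, 0.986, 0.165, 0.0]
wrist_force: [1.0, 0.2, -1.6]
opening: 0.242
```

>>> step_arm([
  [[0.012, -0.03, 0], [0, 0, 0]],
  [[0.022, -0.054, 0], [0, 0, 0]],
  [[0.03, -0.071, 0], [0, 0, 0]],
  [[0.03, -0.071, 0], [0, 0, 0]],
  [[0.03, -0.071, 0], [0, 0, 0]],
])

```text
time_s: 14.7
eef_pos: [0.5114, 0.2463, 0.1483]
eef_rot: [0.0, 0.986, 0.165, -0.0]
wrist_force: [0.4, -0.5, -1.1]
opening: 0.246
```

```bash
python3 mv.py .514 .257 .0416 19; python3 - <<'E'
from bench import viewer
import cv2
b=viewer.camera("scene")[90:250,200:360,::-1]
cv2.imwrite("pics/s10.png",cv2.resize(b,None,fx=3.7,fy=3.7,interpolation=cv2.INTER_CUBIC))
E
```

```text
t 14.7 pos [0.5114 0.2463 0.1483] op 0.246 F [ 0.4 -0.5 -1.1]
yaw 19.04 tilt [-0.02  0.02]
-> [0.514, 0.257, 0.0416] 19.0 shift [ 0.006  -0.0093  0.1067] dist 0.107 turn [0.02 0.02 0.04]
```

View pics/s10.png

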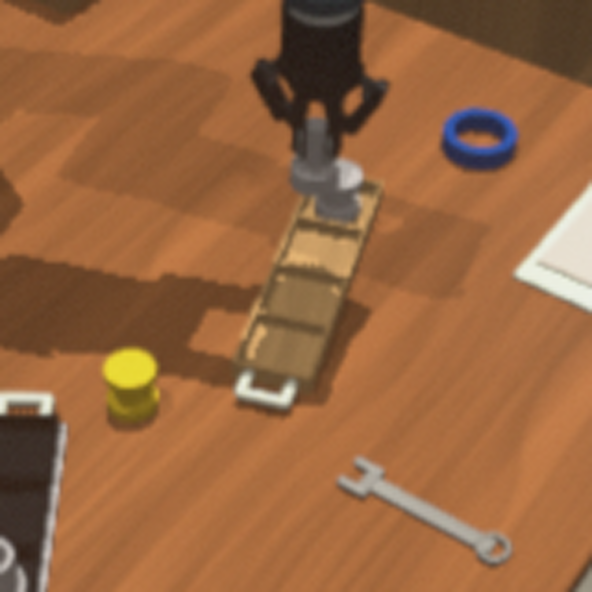

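>>> step_arm([
  [[0.004, -0.006, 0.01], [0, 0, 0]],
  [[0.006, -0.009, 0.035], [0, 0, 0]],
  [[0.006, -0.009, 0.065], [0, 0, 0]],
  [[0.006, -0.009, 0.085], [0, 0, 0]],
  [[0.006, -0.009, 0.09], [0, 0, 0]],
])

```text
time_s: 15.25
eef_pos: [0.5122, 0.2555, 0.0549]
eef_rot: [0.0, 0.986, 0.164, -0.003]
wrist_force: [-0.5, -0.5, -1.7]
opening: 0.242
```

>>> step_arm([
  [[0, 0, 0.003], [0, 0, 0]],
  [[0, 0, 0.007], [0, 0, 0]],
  [[0, 0, 0.01], [0, 0, 0]],
  [[0, 0, 0.012], [0, 0, 0]],
  [[0, 0, 0.012], [0, 0, 0]],
])

```text
time_s: 15.75
eef_pos: [0.5146, 0.2568, 0.0466]
eef_rot: [-0.0, 0.986, 0.165, 0.0]
wrist_force: [0.5, 0.3, -1.7]
opening: 0.242
```

```bash
python3 mv.py .514 .257 .0416 19
```

```text
t 15.75 pos [0.5146 0.2568 0.0466] op 0.242 F [ 0.5  0.3 -1.7]
yaw 18.98 tilt [0.03 0.  ]
-> [0.514, 0.257, 0.0416] 19.0 shift [-0.0005 -0.0004  0.005 ] dist 0.005 turn [ 0.   -0.03 -0.02]
```

>>> step_arm([
  [[0, 0, 0.002], [0, 0, 0]],
  [[0, 0, 0.004], [0, 0, 0]],
  [[0, 0, 0.005], [0, 0, 0]],
  [[0, 0, 0.0055], [0, 0, 0]],
  [[0, 0, 0.0055], [0, 0, 0]],
])

```text
time_s: 16.25
eef_pos: [0.5145, 0.2568, 0.0417]
eef_rot: [0.0, 0.986, 0.165, -0.0]
wrist_force: [-4.2, -1.2, 6.7]
opening: 0.239
```

```bash
python3 mv.py .514 .257 .0416 19; python3 - <<'E'
from bench import viewer
import cv2
b=viewer.camera("scene")[110:230,230:350,::-1]
cv2.imwrite("pics/s11.png",cv2.resize(b,None,fx=4.5,fy=4.5,interpolation=cv2.INTER_CUBIC))
E
```

```text
t 16.25 pos [0.5145 0.2568 0.0417] op 0.239 F [-4.2 -1.2  6.7]
yaw 18.99 tilt [-0.01  0.01]
-> [0.514, 0.257, 0.0416] 19.0 shift [-0.0004 -0.0004  0.0001] dist 0.001 turn [ 0.01  0.01 -0.01]
```

View pics/s11.png

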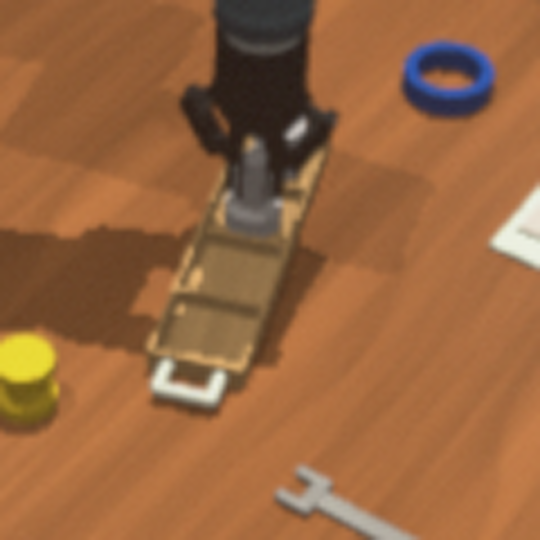

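The shaft touches the floor of the second-farthest compartment, at the expected height. Releasing.

>>> step_arm([
  [[0, 0, -0.0005], [0, 0, 0]],
  [[0, 0, -0.0005], [0, 0, 0]],
  [[0, 0, -0.0005], [0, 0, 0]],
  [[0, 0, -0.0005], [0, 0, 0]],
  [[0, 0, -0.0005], [0, 0, 0]],
], fingers=85)

```text
time_s: 16.8
eef_pos: [0.5144, 0.2567, 0.0412]
eef_rot: [-0.0, 0.986, 0.165, -0.0]
wrist_force: [0.9, -0.3, -0.6]
opening: 0.852
```

>>> step_arm([
  [[0, 0, -0.015], [0, 0, 0]],
  [[0, 0, -0.04], [0, 0, 0]],
  [[0, 0, -0.07], [0, 0, 0]],
  [[0, 0, -0.105], [0, 0, 0]],
  [[0, 0, -0.12], [0, 0, 0]],
])

```text
time_s: 17.3
eef_pos: [0.5164, 0.2573, 0.166]
eef_rot: [-0.0, 0.986, 0.165, 0.003]
wrist_force: [1.0, 0.1, 0.2]
opening: 0.847
```

```bash
python3 mv.py .5285 -.262 .16 36; python3 - <<'E'
from bench import viewer
import cv2
b=viewer.camera("scene")[90:230,230:350,::-1]
cv2.imwrite("pics/s12.png",cv2.resize(b,None,fx=4,fy=4,interpolation=cv2.INTER_CUBIC))
E
```

```text
t 17.3 pos [0.5164 0.2573 0.166 ] op 0.847 F [1.  0.1 0.2]
yaw 18.98 tilt [0.36 0.03]
-> [0.5285, -0.262, 0.16] 36.0 shift [-0.1575  0.495   0.0052] dist 0.519 turn [  0.08  -0.36 -17.02]
```

View pics/s12.png

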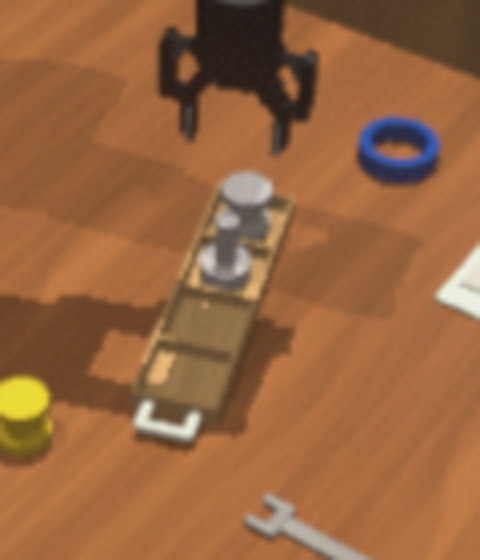

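The spool and shaft are standing correctly. Next, the bush.

>>> step_arm([
  [[-0.009, 0.028, 0], [0, 0, -2]],
  [[-0.023, 0.073, 0], [0, 0, -6]],
  [[-0.037, 0.117, 0.003], [0, 0, -11]],
  [[-0.051, 0.161, 0.005], [0, 0, -15]],
  [[-0.065, 0.205, 0.005], [0, 0, -17]],
])

```text
time_s: 17.85
eef_pos: [0.5185, 0.0402, 0.1551]
eef_rot: [-0.0, 0.951, 0.31, -0.001]
wrist_force: [1.9, 0.0, 0.5]
opening: 0.852
```

```bash
python3 mv.py .5285 -.262 .14 36
```

```text
t 17.85 pos [0.5185 0.0402 0.1551] op 0.852 F [1.9 0.  0.5]
yaw 36.14 tilt [-0.07 -0.07]
-> [0.5285, -0.262, 0.14] 36.0 shift [-0.1701  0.25    0.015 ] dist 0.303 turn [-0.07  0.07  0.14]
```

>>> step_arm([
  [[-0.026, 0.038, 0], [0, 0, 0]],
  [[-0.052, 0.076, 0], [0, 0, 0]],
  [[-0.078, 0.114, 0], [0, 0, 0]],
  [[-0.103, 0.152, 0], [0, 0, 0]],
  [[-0.128, 0.188, 0.005], [0, 0, 0]],
])

```text
time_s: 18.35
eef_pos: [0.5262, -0.1876, 0.151]
eef_rot: [0.0, 0.951, 0.309, 0.0]
wrist_force: [0.4, 0.6, -0.4]
opening: 0.848
```

>>> step_arm([
  [[-0.016, 0.024, 0.004], [0, 0, 0]],
  [[-0.03, 0.044, 0.01], [0, 0, 0]],
  [[-0.038, 0.056, 0.015], [0, 0, 0]],
  [[-0.038, 0.056, 0.015], [0, 0, 0]],
  [[-0.038, 0.056, 0.015], [0, 0, 0]],
])

```text
time_s: 18.85
eef_pos: [0.5282, -0.2522, 0.1356]
eef_rot: [-0.001, 0.951, 0.309, -0.0]
wrist_force: [1.0, 0.5, -1.0]
opening: 0.854
```

```bash
python3 mv.py .5285 -.262 .036 36; python3 - <<'E'
from bench import viewer
import cv2
b=viewer.camera("scene")[150:310,150:270,::-1]
cv2.imwrite("pics/s13.png",cv2.resize(b,None,fx=3.7,fy=3.7,interpolation=cv2.INTER_CUBIC))
E
```

```text
t 18.85 pos [ 0.5282 -0.2522  0.1356] op 0.854 F [ 1.   0.5 -1. ]
yaw 35.97 tilt [-0.01 -0.1 ]
-> [0.5285, -0.262, 0.036] 36.0 shift [-0.0055  0.0082  0.0996] dist 0.1 turn [-0.1   0.01 -0.03]
```

View pics/s13.png

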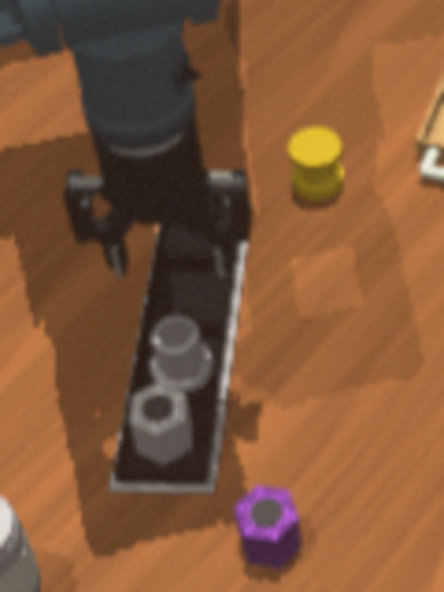

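>>> step_arm([
  [[-0.004, 0.006, 0.015], [0, 0, 0]],
  [[-0.005, 0.008, 0.04], [0, 0, 0]],
  [[-0.005, 0.008, 0.07], [0, 0, 0]],
  [[-0.005, 0.008, 0.092], [0, 0, 0]],
  [[-0.005, 0.008, 0.096], [0, 0, 0]],
])

```text
time_s: 19.4
eef_pos: [0.5272, -0.2604, 0.0365]
eef_rot: [-0.003, 0.951, 0.309, -0.002]
wrist_force: [-0.7, 0.7, -0.2]
opening: 0.846
```

>>> step_arm([
  [[0, 0, 0.002], [0, 0, 0]],
  [[0, 0, 0.003], [0, 0, 0]],
])

```text
time_s: 19.6
eef_pos: [0.53, -0.2629, 0.0381]
eef_rot: [0.001, 0.951, 0.309, 0.0]
wrist_force: [-0.0, -0.3, 0.7]
opening: 0.849
```

```bash
python3 mv.py .5285 -.262 .036 36; python3 - <<'E'
from bench import viewer
import cv2
b=viewer.camera("scene")[170:290,150:270,::-1]
cv2.imwrite("pics/s14.png",cv2.resize(b,None,fx=4.5,fy=4.5,interpolation=cv2.INTER_CUBIC))
E
```

```text
t 19.6 pos [ 0.53   -0.2629  0.0381] op 0.849 F [-0.  -0.3  0.7]
yaw 36.01 tilt [0.02 0.09]
-> [0.5285, -0.262, 0.036] 36.0 shift [-0.0007 -0.0016  0.0021] dist 0.003 turn [ 0.09 -0.02  0.01]
```

View pics/s14.png

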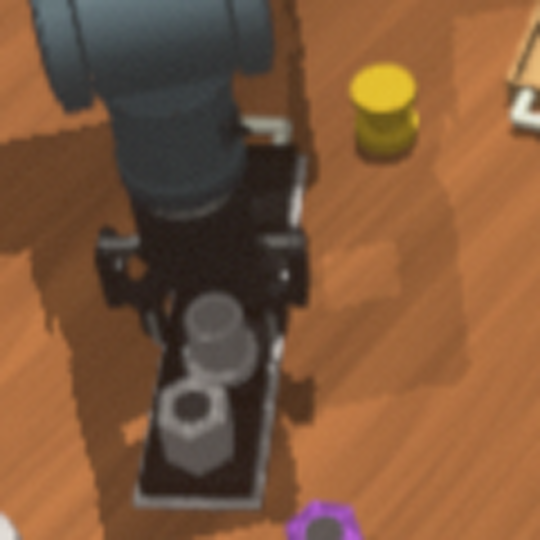

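The fingers bracket the barrel ((155,325) and (270,330), barrel about (217,333)). Closing and lifting.

>>> step_arm([
  [[0, 0, 0], [0, 0, 0]],
  [[0, 0, 0], [0, 0, 0]],
  [[0, 0, 0], [0, 0, 0]],
  [[0, 0, 0], [0, 0, 0]],
  [[0, 0, 0], [0, 0, 0]],
], fingers=0)

```text
time_s: 20.15
eef_pos: [0.53, -0.2633, 0.0387]
eef_rot: [0.001, 0.951, 0.309, 0.001]
wrist_force: [-1.8, 1.4, 5.8]
opening: 0.453
```

>>> step_arm([
  [[0, 0, 0], [0, 0, 0]],
  [[0, 0, 0], [0, 0, 0]],
  [[0, 0, 0], [0, 0, 0]],
])

```text
time_s: 20.45
eef_pos: [0.53, -0.2632, 0.0386]
eef_rot: [0.001, 0.951, 0.309, 0.001]
wrist_force: [-0.5, 1.3, 6.1]
opening: 0.451
```

>>> step_arm([
  [[0, 0, -0.005], [0, 0, 0]],
  [[0, 0, -0.015], [0, 0, 0]],
  [[0, 0, -0.025], [0, 0, 0]],
  [[0, 0, -0.04], [0, 0, 0]],
  [[0, 0, -0.055], [0, 0, 0]],
])

```text
time_s: 20.95
eef_pos: [0.5294, -0.2627, 0.0938]
eef_rot: [0.0, 0.951, 0.309, 0.0]
wrist_force: [-0.3, 0.2, -1.6]
opening: 0.456
```

```bash
python3 mv.py .5385 .185 .14 19; python3 - <<'E'
from bench import viewer
import cv2
b=viewer.camera("scene")[150:290,150:270,::-1]
cv2.imwrite("pics/s15.png",cv2.resize(b,None,fx=4,fy=4,interpolation=cv2.INTER_CUBIC))
E
```

```text
t 20.95 pos [ 0.5294 -0.2627  0.0938] op 0.456 F [-0.3  0.2 -1.6]
yaw 35.98 tilt [0.01 0.02]
-> [0.5385, 0.185, 0.14] 19.0 shift [ 0.2704 -0.3569 -0.0463] dist 0.45 turn [ 2.000e-02 -1.000e-02  1.698e+01]
```

View pics/s15.png

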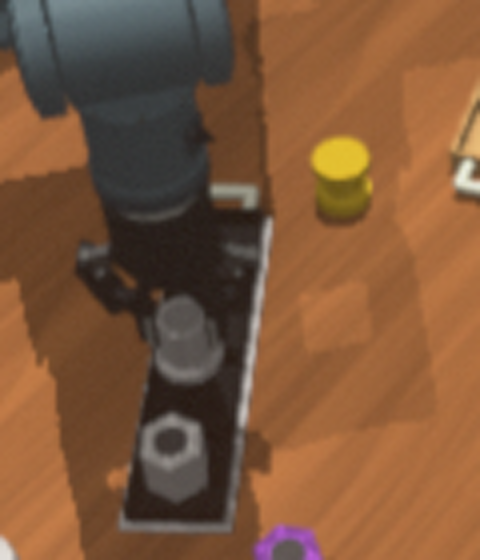

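>>> step_arm([
  [[0.008, -0.01, -0.015], [0, 0, 1]],
  [[0.03, -0.038, -0.035], [0, 0, 4]],
  [[0.055, -0.072, -0.05], [0, 0, 8]],
  [[0.08, -0.106, -0.05], [0, 0, 12]],
  [[0.105, -0.139, -0.05], [0, 0, 17]],
])

```text
time_s: 21.5
eef_pos: [0.533, -0.0873, 0.1439]
eef_rot: [0.001, 0.987, 0.163, 0.001]
wrist_force: [1.0, 0.9, -1.7]
opening: 0.455
```

```bash
python3 mv.py .5385 .185 .14 19
```

```text
t 21.5 pos [ 0.533  -0.0873  0.1439] op 0.455 F [ 1.   0.9 -1.7]
yaw 18.77 tilt [0.12 0.1 ]
-> [0.5385, 0.185, 0.14] 19.0 shift [ 0.0928 -0.2561  0.0036] dist 0.272 turn [ 0.1  -0.12 -0.23]
```

>>> step_arm([
  [[0.014, -0.038, 0], [0, 0, 0]],
  [[0.028, -0.076, 0], [0, 0, 0]],
  [[0.042, -0.114, 0], [0, 0, 0]],
  [[0.055, -0.152, 0], [0, 0, 0]],
  [[0.067, -0.186, 0], [0, 0, 0]],
])

```text
time_s: 22.0
eef_pos: [0.5354, 0.1111, 0.1431]
eef_rot: [0.0, 0.986, 0.165, 0.001]
wrist_force: [0.6, 0.3, -1.1]
opening: 0.449
```

>>> step_arm([
  [[0.01, -0.028, 0], [0, 0, 0]],
  [[0.019, -0.052, 0], [0, 0, 0]],
  [[0.022, -0.062, 0], [0, 0, 0]],
  [[0.022, -0.062, 0], [0, 0, 0]],
  [[0.022, -0.062, 0], [0, 0, 0]],
])

```text
time_s: 22.5
eef_pos: [0.5361, 0.1743, 0.1425]
eef_rot: [0.0, 0.986, 0.165, 0.0]
wrist_force: [-0.3, -0.1, -1.7]
opening: 0.453
```

```bash
python3 mv.py .5385 .185 .0346 19
```

```text
t 22.5 pos [0.5361 0.1743 0.1425] op 0.453 F [-0.3 -0.1 -1.7]
yaw 18.99 tilt [0.   0.03]
-> [0.5385, 0.185, 0.0346] 19.0 shift [ 0.0057 -0.0094  0.1079] dist 0.108 turn [ 0.03 -0.   -0.01]
```

>>> step_arm([
  [[0.004, -0.006, 0.01], [0, 0, 0]],
  [[0.006, -0.009, 0.035], [0, 0, 0]],
  [[0.006, -0.009, 0.065], [0, 0, 0]],
  [[0.006, -0.009, 0.085], [0, 0, 0]],
  [[0.006, -0.009, 0.09], [0, 0, 0]],
])

```text
time_s: 23.0
eef_pos: [0.5366, 0.1843, 0.0489]
eef_rot: [-0.0, 0.986, 0.164, -0.003]
wrist_force: [-0.6, 0.7, -1.8]
opening: 0.457
```

>>> step_arm([
  [[0, 0, 0.003], [0, 0, 0]],
  [[0, 0, 0.007], [0, 0, 0]],
  [[0, 0, 0.011], [0, 0, 0]],
  [[0, 0, 0.013], [0, 0, 0]],
  [[0, 0, 0.013], [0, 0, 0]],
])

```text
time_s: 23.5
eef_pos: [0.5389, 0.1855, 0.0395]
eef_rot: [-0.0, 0.986, 0.165, 0.0]
wrist_force: [-0.3, 0.6, -2.3]
opening: 0.45
```

```bash
python3 mv.py .5385 .185 .0346 19; python3 - <<'E'
from bench import viewer
import cv2
b=viewer.camera("scene")[110:230,230:350,::-1]
cv2.imwrite("pics/s16.png",cv2.resize(b,None,fx=4.5,fy=4.5,interpolation=cv2.INTER_CUBIC))
E
```

```text
t 23.5 pos [0.5389 0.1855 0.0395] op 0.45 F [-0.3  0.6 -2.3]
yaw 18.98 tilt [0.02 0.  ]
-> [0.5385, 0.185, 0.0346] 19.0 shift [-0.0006  0.0003  0.0049] dist 0.005 turn [ 0.   -0.02 -0.02]
```

View pics/s16.png

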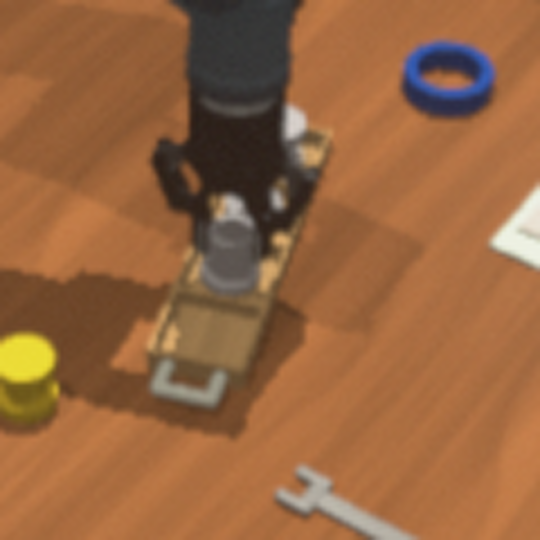

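>>> step_arm([
  [[0, 0, 0.002], [0, 0, 0]],
  [[0, 0, 0.004], [0, 0, 0]],
  [[0, 0, 0.005], [0, 0, 0]],
  [[0, 0, 0.0055], [0, 0, 0]],
  [[0, 0, 0.0055], [0, 0, 0]],
])

```text
time_s: 24.05
eef_pos: [0.5389, 0.1855, 0.0346]
eef_rot: [0.0, 0.986, 0.165, -0.0]
wrist_force: [-3.4, -0.3, 6.5]
opening: 0.456
```

Contact at the expected height. Releasing.

>>> step_arm([
  [[0, 0, -0.0005], [0, 0, 0]],
  [[0, 0, -0.0005], [0, 0, 0]],
  [[0, 0, -0.0005], [0, 0, 0]],
  [[0, 0, -0.0005], [0, 0, 0]],
  [[0, 0, -0.0005], [0, 0, 0]],
], fingers=85)

```text
time_s: 24.55
eef_pos: [0.5388, 0.1854, 0.0342]
eef_rot: [0.0, 0.986, 0.165, -0.0]
wrist_force: [-0.9, 0.1, -0.6]
opening: 0.85
```

>>> step_arm([
  [[0, 0, -0.015], [0, 0, 0]],
  [[0, 0, -0.04], [0, 0, 0]],
  [[0, 0, -0.07], [0, 0, 0]],
  [[0, 0, -0.105], [0, 0, 0]],
  [[0, 0, -0.125], [0, 0, 0]],
])

```text
time_s: 25.05
eef_pos: [0.5403, 0.1857, 0.1636]
eef_rot: [0.0, 0.986, 0.165, 0.002]
wrist_force: [0.4, -0.5, -0.1]
opening: 0.852
```

```bash
python3 mv.py .5637 -.323 .16 37.3; python3 - <<'E'
from bench import viewer
import cv2
b=viewer.camera("scene")[90:230,230:350,::-1]
cv2.imwrite("pics/s17.png",cv2.resize(b,None,fx=4,fy=4,interpolation=cv2.INTER_CUBIC))
E
```

```text
t 25.05 pos [0.5403 0.1857 0.1636] op 0.852 F [ 0.4 -0.5 -0.1]
yaw 18.98 tilt [0.27 0.05]
-> [0.5637, -0.323, 0.16] 37.3 shift [-0.1433  0.4886  0.0034] dist 0.509 turn [  0.1   -0.26 -18.32]
```

View pics/s17.png

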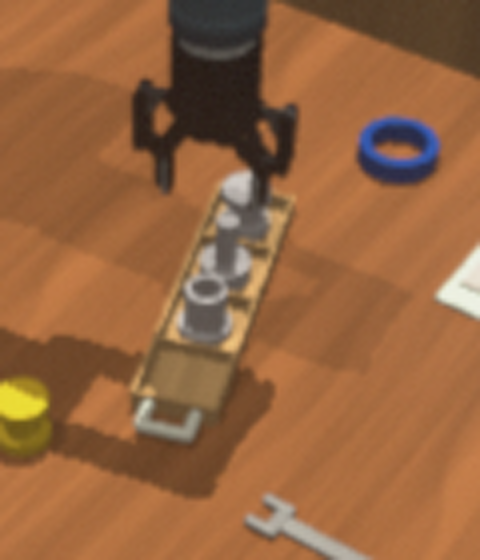

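The bush is in place. Last, the hex.

>>> step_arm([
  [[-0.008, 0.028, 0], [0, 0, -2]],
  [[-0.021, 0.073, 0], [0, 0, -6]],
  [[-0.034, 0.117, 0], [0, 0, -11]],
  [[-0.047, 0.161, 0], [0, 0, -15]],
  [[-0.06, 0.205, 0], [0, 0, -18.3]],
])

```text
time_s: 25.6
eef_pos: [0.5486, -0.0296, 0.16]
eef_rot: [0.0, 0.947, 0.321, 0.0]
wrist_force: [1.3, -0.3, 0.2]
opening: 0.851
```

```bash
python3 mv.py .5637 -.323 .14 37.3
```

```text
t 25.6 pos [ 0.5486 -0.0296  0.16  ] op 0.851 F [ 1.3 -0.3  0.2]
yaw 37.45 tilt [0.03 0.04]
-> [0.5637, -0.323, 0.14] 37.3 shift [-0.1665  0.2421  0.02  ] dist 0.294 turn [ 0.04 -0.03  0.15]
```

>>> step_arm([
  [[-0.026, 0.038, 0], [0, 0, 0]],
  [[-0.052, 0.076, 0], [0, 0, 0]],
  [[-0.078, 0.114, 0], [0, 0, 0]],
  [[-0.103, 0.15, 0], [0, 0, 0]],
  [[-0.127, 0.185, 0.005], [0, 0, 0]],
])

```text
time_s: 26.1
eef_pos: [0.56, -0.2544, 0.1556]
eef_rot: [0.001, 0.948, 0.319, 0.001]
wrist_force: [1.1, -0.7, -0.0]
opening: 0.845
```

>>> step_arm([
  [[-0.016, 0.024, 0.004], [0, 0, 0]],
  [[-0.03, 0.042, 0.01], [0, 0, 0]],
  [[-0.036, 0.052, 0.015], [0, 0, 0]],
  [[-0.036, 0.052, 0.015], [0, 0, 0]],
  [[-0.036, 0.052, 0.015], [0, 0, 0]],
])

```text
time_s: 26.6
eef_pos: [0.5625, -0.314, 0.1389]
eef_rot: [-0.001, 0.947, 0.32, -0.0]
wrist_force: [-0.2, 0.4, -0.2]
opening: 0.85
```

```bash
python3 mv.py .5637 -.323 .036 37.3; python3 - <<'E'
from bench import viewer
import cv2
b=viewer.camera("scene")[150:310,150:270,::-1]
cv2.imwrite("pics/s18.png",cv2.resize(b,None,fx=3.7,fy=3.7,interpolation=cv2.INTER_CUBIC))
E
```

```text
t 26.6 pos [ 0.5625 -0.314   0.1389] op 0.85 F [-0.2  0.4 -0.2]
yaw 37.31 tilt [ 0.01 -0.08]
-> [0.5637, -0.323, 0.036] 37.3 shift [-0.0046  0.008   0.1029] dist 0.103 turn [-0.08 -0.01  0.01]
```

View pics/s18.png

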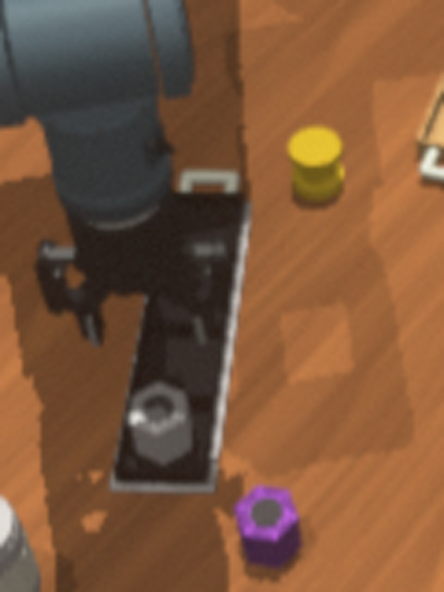

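>>> step_arm([
  [[-0.003, 0.006, 0.015], [0, 0, 0]],
  [[-0.004, 0.008, 0.04], [0, 0, 0]],
  [[-0.004, 0.008, 0.07], [0, 0, 0]],
  [[-0.004, 0.008, 0.094], [0, 0, 0]],
  [[-0.004, 0.008, 0.1], [0, 0, 0]],
])

```text
time_s: 27.15
eef_pos: [0.5623, -0.3216, 0.0351]
eef_rot: [-0.003, 0.947, 0.32, -0.002]
wrist_force: [-0.4, 1.4, -0.6]
opening: 0.855
```

>>> step_arm([
  [[0, 0, 0.001], [0, 0, 0]],
  [[0, 0, 0.002], [0, 0, 0]],
])

```text
time_s: 27.35
eef_pos: [0.5651, -0.3244, 0.0384]
eef_rot: [0.001, 0.947, 0.32, 0.0]
wrist_force: [0.6, -0.2, 0.2]
opening: 0.845
```

```bash
python3 mv.py .5637 -.323 .036 37.3; python3 - <<'E'
from bench import viewer
import cv2
b=viewer.camera("scene")[190:310,150:270,::-1]
cv2.imwrite("pics/s19.png",cv2.resize(b,None,fx=4.5,fy=4.5,interpolation=cv2.INTER_CUBIC))
E
```

```text
t 27.35 pos [ 0.5651 -0.3244  0.0384] op 0.845 F [ 0.6 -0.2  0.2]
yaw 37.3 tilt [0.02 0.1 ]
-> [0.5637, -0.323, 0.036] 37.3 shift [-0.0003 -0.0019  0.0023] dist 0.003 turn [ 0.1  -0.02  0.  ]
```

View pics/s19.png

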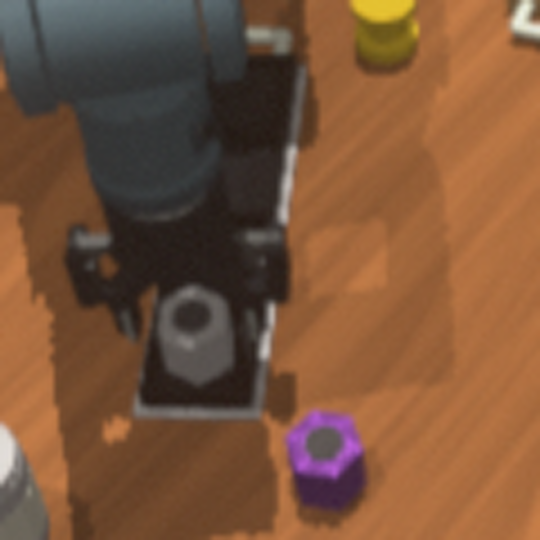

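>>> step_arm([
  [[0, -0.001, 0.002], [0, 0, 0]],
  [[0, -0.001, 0.002], [0, 0, 0]],
  [[0, -0.001, 0.002], [0, 0, 0]],
  [[0, -0.001, 0.002], [0, 0, 0]],
  [[0, -0.001, 0.002], [0, 0, 0]],
], fingers=0)

```text
time_s: 27.9
eef_pos: [0.5643, -0.3238, 0.0366]
eef_rot: [0.001, 0.948, 0.32, 0.001]
wrist_force: [-0.3, -0.1, 5.5]
opening: 0.509
```

>>> step_arm([
  [[0, 0, 0], [0, 0, 0]],
  [[0, 0, 0], [0, 0, 0]],
  [[0, 0, 0], [0, 0, 0]],
])

```text
time_s: 28.2
eef_pos: [0.5643, -0.3238, 0.0365]
eef_rot: [0.001, 0.948, 0.32, 0.001]
wrist_force: [-1.2, 0.4, 5.8]
opening: 0.503
```

>>> step_arm([
  [[0, 0, -0.005], [0, 0, 0]],
  [[0, 0, -0.015], [0, 0, 0]],
  [[0, 0, -0.025], [0, 0, 0]],
  [[0, 0, -0.04], [0, 0, 0]],
  [[0, 0, -0.055], [0, 0, 0]],
])

```text
time_s: 28.7
eef_pos: [0.5637, -0.3233, 0.0917]
eef_rot: [0.0, 0.948, 0.32, 0.0]
wrist_force: [0.7, -0.6, -1.7]
opening: 0.503
```

```bash
python3 mv.py .563 .113 .14 19; python3 - <<'E'
from bench import viewer
import cv2
b=viewer.camera("scene")[170:310,150:270,::-1]
cv2.imwrite("pics/s20.png",cv2.resize(b,None,fx=4,fy=4,interpolation=cv2.INTER_CUBIC))
E
```

```text
t 28.7 pos [ 0.5637 -0.3233  0.0917] op 0.503 F [ 0.7 -0.6 -1.7]
yaw 37.27 tilt [0.   0.02]
-> [0.563, 0.113, 0.14] 19.0 shift [ 0.2637 -0.3476 -0.0484] dist 0.439 turn [ 2.000e-02 -1.000e-02  1.827e+01]
```

View pics/s20.png

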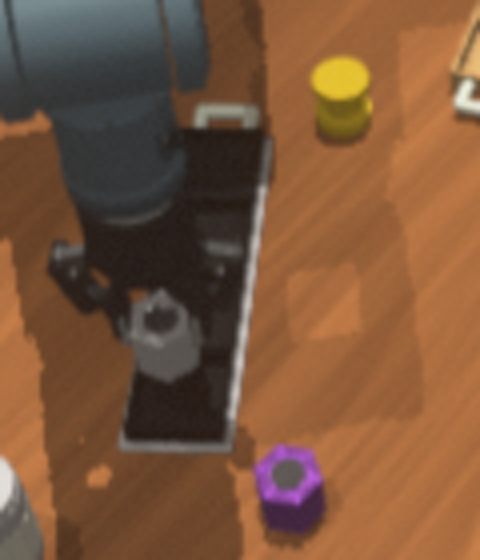

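The hex is held on its flats (opening consistent with 44 mm). Carrying.

>>> step_arm([
  [[0.008, -0.01, -0.015], [0, 0, 1]],
  [[0.03, -0.038, -0.035], [0, 0, 4]],
  [[0.055, -0.072, -0.05], [0, 0, 9]],
  [[0.08, -0.106, -0.05], [0, 0, 14]],
  [[0.105, -0.139, -0.05], [0, 0, 18.3]],
])

```text
time_s: 29.25
eef_pos: [0.5634, -0.1479, 0.142]
eef_rot: [0.001, 0.987, 0.163, 0.001]
wrist_force: [0.3, 0.2, -1.8]
opening: 0.504
```

```bash
python3 mv.py .563 .113 .14 19
```

```text
t 29.25 pos [ 0.5634 -0.1479  0.142 ] op 0.504 F [ 0.3  0.2 -1.8]
yaw 18.75 tilt [0.11 0.11]
-> [0.563, 0.113, 0.14] 19.0 shift [ 0.0834 -0.2472  0.0017] dist 0.261 turn [ 0.11 -0.11 -0.25]
```

>>> step_arm([
  [[0.013, -0.038, 0], [0, 0, 0]],
  [[0.026, -0.076, 0], [0, 0, 0]],
  [[0.038, -0.114, 0], [0, 0, 0]],
  [[0.051, -0.152, 0], [0, 0, 0]],
  [[0.062, -0.186, 0], [0, 0, 0]],
])

```text
time_s: 29.75
eef_pos: [0.5612, 0.0489, 0.1412]
eef_rot: [0.0, 0.986, 0.165, 0.001]
wrist_force: [0.1, 0.1, -2.3]
opening: 0.504
```

>>> step_arm([
  [[0.009, -0.026, 0], [0, 0, 0]],
  [[0.017, -0.046, 0], [0, 0, 0]],
  [[0.02, -0.057, 0], [0, 0, 0]],
  [[0.02, -0.057, 0], [0, 0, 0]],
  [[0.02, -0.057, 0], [0, 0, 0]],
])

```text
time_s: 30.25
eef_pos: [0.5617, 0.1068, 0.1405]
eef_rot: [0.0, 0.986, 0.165, 0.0]
wrist_force: [0.0, -0.2, -2.1]
opening: 0.501
```

```bash
python3 mv.py .563 .113 .0325 19
```

```text
t 30.25 pos [0.5617 0.1068 0.1405] op 0.501 F [ 0.  -0.2 -2.1]
yaw 18.98 tilt [0.01 0.04]
-> [0.563, 0.113, 0.0325] 19.0 shift [ 0.0033 -0.0055  0.108 ] dist 0.108 turn [ 0.04 -0.01 -0.02]
```

>>> step_arm([
  [[0.002, -0.004, 0.01], [0, 0, 0]],
  [[0.003, -0.005, 0.035], [0, 0, 0]],
  [[0.003, -0.005, 0.065], [0, 0, 0]],
  [[0.003, -0.005, 0.085], [0, 0, 0]],
  [[0.003, -0.005, 0.09], [0, 0, 0]],
])

```text
time_s: 30.75
eef_pos: [0.5603, 0.1122, 0.0468]
eef_rot: [-0.0, 0.986, 0.164, -0.003]
wrist_force: [0.1, -0.1, -1.3]
opening: 0.506
```

>>> step_arm([
  [[0, 0, 0.003], [0, 0, 0]],
  [[0, 0, 0.007], [0, 0, 0]],
  [[0, 0, 0.011], [0, 0, 0]],
  [[0, 0, 0.013], [0, 0, 0]],
  [[0, 0, 0.013], [0, 0, 0]],
])

```text
time_s: 31.25
eef_pos: [0.5629, 0.1131, 0.0375]
eef_rot: [0.0, 0.986, 0.165, 0.0]
wrist_force: [-0.8, -0.4, -1.3]
opening: 0.504
```

```bash
python3 mv.py .563 .113 .0325 19; python3 - <<'E'
from bench import viewer
import cv2
b=viewer.camera("scene")[110:230,230:350,::-1]
cv2.imwrite("pics/s21.png",cv2.resize(b,None,fx=4.5,fy=4.5,interpolation=cv2.INTER_CUBIC))
E
```

```text
t 31.25 pos [0.5629 0.1131 0.0375] op 0.504 F [-0.8 -0.4 -1.3]
yaw 18.98 tilt [0.02 0.01]
-> [0.563, 0.113, 0.0325] 19.0 shift [0.0001 0.0002 0.005 ] dist 0.005 turn [ 0.01 -0.02 -0.02]
```

View pics/s21.png

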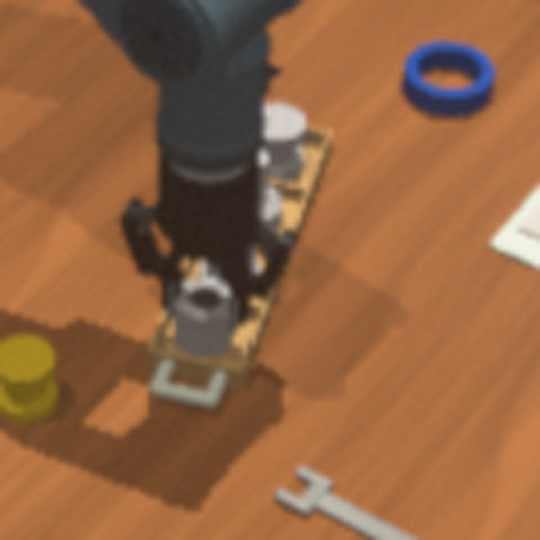

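>>> step_arm([
  [[0, 0, 0.002], [0, 0, 0]],
  [[0, 0, 0.004], [0, 0, 0]],
  [[0, 0, 0.005], [0, 0, 0]],
  [[0, 0, 0.0055], [0, 0, 0]],
  [[0, 0, 0.0055], [0, 0, 0]],
])

```text
time_s: 31.8
eef_pos: [0.5628, 0.1132, 0.0325]
eef_rot: [0.0, 0.986, 0.165, -0.0]
wrist_force: [-3.9, -0.0, 6.3]
opening: 0.501
```

>>> step_arm([
  [[0, 0, -0.0005], [0, 0, 0]],
  [[0, 0, -0.0005], [0, 0, 0]],
  [[0, 0, -0.0005], [0, 0, 0]],
  [[0, 0, -0.0005], [0, 0, 0]],
  [[0, 0, -0.0005], [0, 0, 0]],
], fingers=85)

```text
time_s: 32.3
eef_pos: [0.5628, 0.1131, 0.0322]
eef_rot: [0.0, 0.986, 0.165, -0.0]
wrist_force: [0.3, -0.0, 0.1]
opening: 0.853
```

>>> step_arm([
  [[0, 0, -0.015], [0, 0, 0]],
  [[0, 0, -0.04], [0, 0, 0]],
  [[0, 0, -0.07], [0, 0, 0]],
  [[0, 0, -0.105], [0, 0, 0]],
  [[0, 0, -0.125], [0, 0, 0]],
])

```text
time_s: 32.8
eef_pos: [0.5643, 0.1131, 0.1616]
eef_rot: [0.0, 0.986, 0.165, 0.002]
wrist_force: [0.2, 0.9, 0.4]
opening: 0.853
```

>>> step_arm([
  [[-0.04, 0.0, -0.02], [0, 0, 0]],
  [[-0.08, 0, -0.04], [0, 0, 0]],
  [[-0.12, 0, -0.05], [0, 0, 0]],
  [[-0.15, 0, -0.05], [0, 0, 0]],
  [[-0.18, 0, -0.05], [0, 0, 0]],
])

```text
time_s: 33.3
eef_pos: [0.3916, 0.0542, 0.2087]
eef_rot: [0.0, 0.986, 0.165, 0.001]
wrist_force: [-0.3, -0.6, 0.2]
opening: 0.849
```

```bash
cat > fin.py <<'E'
from h import *
from bench import telemetry
print(telemetry.get_obs()["eef_pos"])
b=viewer.camera("scene"); t=viewer.camera("top")
cv2.imwrite("pics/f_s.png",cv2.resize(b[100:230,230:350,::-1],None,fx=4.5,fy=4.5,interpolation=cv2.INTER_CUBIC))
cp,rp=np.load("init.npy")
v=cv2.resize(t[170:245,145:265,::-1],None,fx=6,fy=6,interpolation=cv2.INTER_CUBIC)
tt=np.linspace(0,6.3,30)
for s,r,z in((-.114,.025,.054),(-.038,.011,.076),(.038,.02,.056),(.114,.022,.049)):
    P=proj("top",frame(cp,np.c_[s+r*np.cos(tt),r*np.sin(tt),0*tt+z])); cv2.polylines(v,[showpx(P,145,170,6).round().astype(int)],True,(255,0,0),1)
cv2.imwrite("pics/f_t.png",v)
cv2.imwrite("pics/f_all.png",b[:,:,::-1])
E
python3 fin.py
```

```text
[0.39161723 0.05424676 0.20870072]
```

View pics/f_s.png

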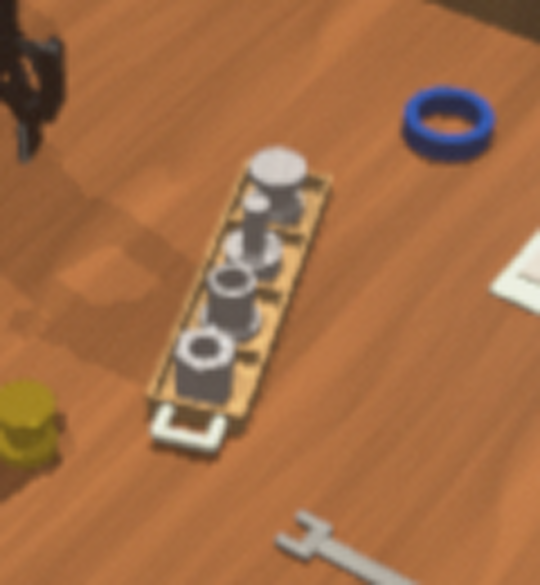

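View pics/f_t.png

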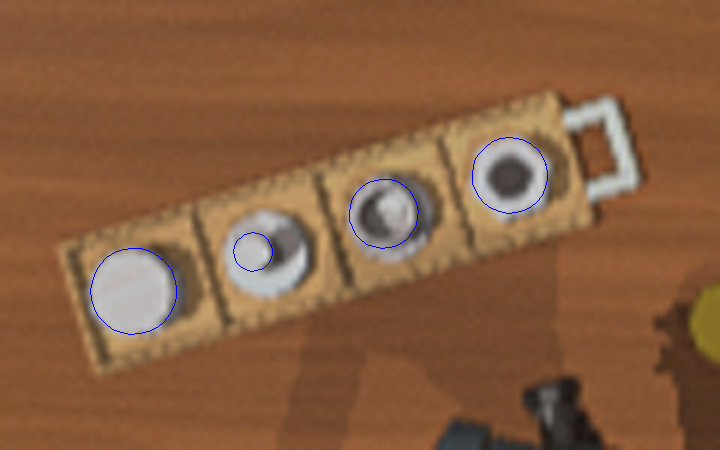

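View pics/f_all.png

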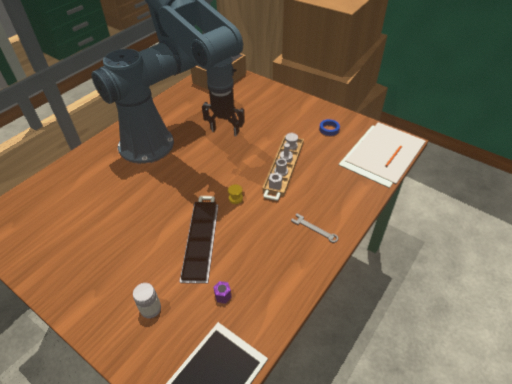

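All four part tops lie on their predicted centres, within about 1 px (4 mm). From the loop outward the carrier reads hex, bush, shaft, spool. The rail is empty and the other objects are where they started. I'll let the arm come to rest and hand in.

>>> step_arm([
  [[0, 0, 0], [0, 0, 0]],
  [[0, 0, 0], [0, 0, 0]],
  [[0, 0, 0], [0, 0, 0]],
])

```text
time_s: 33.7
eef_pos: [0.3933, 0.0547, 0.2076]
eef_rot: [0.0, 0.986, 0.165, 0.0]
wrist_force: [-0.6, -0.4, 0.1]
opening: 0.849
```

```bash
python3 -c "
from bench import ticket
print(ticket.hand_in())"
```

```text
the job is handed in; nothing more can be done
None
```

I moved all four parts from the rail to the carrier in reverse order and handed the job in at about 34 s. From the carrier's loop outward they now stand hex, bush, shaft, spool. Each part was set down until the wrist force showed floor contact (6–11 N), then released.

- **Position:** in the last top and scene pictures all four parts stand upright, within about 1 px (roughly 4 mm) of their compartment centres.
- **Surroundings:** the tape, spanner, can and both look-alikes appear where they were at the start. I judged that by eye from the pictures, not by measurement.
- **Arm:** it was clear of everything and at rest at hand-in.
- **Disagreements:** no check failed. Early on, the two cameras differed by up to about 4 mm on part positions, which the open jaws allowed for.

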